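Hold the front plate over the screw posts of the buffet's power box

TASK

The power box for the buffet needs its front plate back: swing the box's lid up until it rests on its stop and leave it resting there, then pick up the loose front plate by the raised collar round its window. Hold it level in the air about one centimetre above the four screw posts in the box, window over the breakers, each hole centred over its post so that the whole thread shows through it, the plate touching nothing but the gripper. Do not move the things lying around, and do not set the plate down: finish while holding it there, still, ready for a colleague to put in the screws.

Things in the scene. Friction and masses are not known exactly. Their poses are not given: they have to be found in the camera images.
- powerbox: Portable power box lying on its back, fixed on the table: grey plastic tray 170 (x) x 210 (y) x 65 high, walls 4, with a 35 deep hinged cap lid on it (100 high shut). Origin: centre of its underside, on the table; z up; -x is its front (towards the robot, lid's grip tab), +x its hinge side, where sockets and a cable gland stand out up to 22. Inside: breakers, terminals 35 high, four screw posts.
- breakers (a point): Middle of the row of five white breakers in the box, at x = 0, y = +22, top of their noses, 64 above the table. The noses measure 44 (x) x 88 (y); black toggles in a strip at x = -11 to -1 of the box rise to 74 above the table. Hidden until the lid is open. Axes as the box.
- lid (a joint): Hinge of the box's lid, rad: 0 shut, 1.75 resting on its stop (10 degrees back beyond upright). It swings up and away from the robot about the box's y axis. The lid weighs about 0.28 kg; let go below about 1.3 it falls shut, beyond that it falls open onto the stop and stays there by its own weight.
- lid_tab (a point): Grip point of the lid's tab: a lug 18 wide (y), 12 thick (z), standing out 28 from the middle of the lid's front edge; the point is 16 out from that edge at half thickness. Shut: 81 above the table, 101 before the box's origin. Can be pinched along y from above and turns between the fingers as the lid swings; points up when open. Axes of the lid: x from tab to hinge, z out of its top.
- lid_hinge (a point): Point on the lid's hinge axis at mid width: 88 behind (+x) the box's origin, 65 above the table. Axes: those of the lid, y along the hinge. With the lid shut the tab's grip point is 189 before it and 16 above it. Upright, the lid stands 173 high above the hinge, with the tab 28 more.
- plate_mid (a point): Centre of the loose front plate, 12 above its underside. Grey plastic, 150 (x) x 190 (y) x 4, about 0.16 kg, lying face up. A collar of 3 mm walls round its window stands 20 above the upper face: outside 56 (x) x 100 (y), y = -28 to 72, so it can be gripped along x at the plate's centre. y points to the end nearer the window, z up. When mounted, its axes match the box's.
- plate: The same plate; origin at the centre of its underside, same axes. The window in the collar is 50 (x) x 94 (y), centred at x = 0, y = +22. When mounted, the plate's origin is straight above the box's origin.
- hole0 (a point): Centre of the plate's 10 mm screw hole at x = -62, y = -82 of the plate, on its underside; belongs over post0.
- hole1 (a point): Centre of the plate's 10 mm screw hole at x = -62, y = 82 of the plate, on its underside; belongs over post1.
- hole2 (a point): Centre of the plate's 10 mm screw hole at x = 62, y = -82 of the plate, on its underside; belongs over post2.
- hole3 (a point): Centre of the plate's 10 mm screw hole at x = 62, y = 82 of the plate, on its underside; belongs over post3.
- post0 (a point): Centre of the top of the box's screw post at x = -62, y = -82 of the box, 62 above the table: 15 mm round post with a brass insert and a 4 mm thread. Axes as the box.
- post1 (a point): Centre of the top of the box's screw post at x = -62, y = 82 of the box, 62 above the table: 15 mm round post with a brass insert and a 4 mm thread. Axes as the box.
- post2 (a point): Centre of the top of the box's screw post at x = 62, y = -82 of the box, 62 above the table: 15 mm round post with a brass insert and a 4 mm thread. Axes as the box.
- post3 (a point): Centre of the top of the box's screw post at x = 62, y = 82 of the box, 62 above the table: 15 mm round post with a brass insert and a 4 mm thread. Axes as the box.
- screwdriver_mid (a point): Screwdriver with a black handle lying on the table beyond the work, about 200 long; leave it. Point on it about 10 above the table.
- paper_plates_mid (a point): Stack of white paper plates, 210 across, 38 high; leave it. Point on its axis, 20 up.
- screw_dish_mid (a point): Small white dish 120 across, 18 high, with the four thumb screws in it; leave it. Point on its axis, 6 up.
- mug_mid (a point): White mug, 80 across, 92 high; leave it. Point on its axis, half-way up.

How it is judged:
On the way, in this order (a step that is already met when the one before it is completed fails the run):
1. the lid rests open on its stop, let go (value of joint lid above 1.7 rad and contact force between powerbox and the arm below 0.2 N and contact force between powerbox and the fingers below 0.2 N), for 0.3 s.
2. the plate is lifted off the table in the gripper (height (world z) of plate_mid above 0.05 m and contact force between plate and the fingers above 1 N), for 0.2 s.
At the end, for the whole second after the job is handed in: Lid on its stop (over 1.70 rad); the robot touches no part of box or lid. The plate is held in the fingers, level within 0.06 rad, still (under 20 mm/s), not touching the box; each of its four holes is within 3 mm horizontally of its own post and 3 to 20 mm above it (all of step 1 and horizontal distance between hole0 and post0 below 0.003 m and z of hole0 in the frame of post0 between 0.003 and 0.02 m and horizontal distance between hole1 and post1 below 0.003 m and z of hole1 in the frame of post1 between 0.003 and 0.02 m and horizontal distance between hole2 and post2 below 0.003 m and z of hole2 in the frame of post2 between 0.003 and 0.02 m and horizontal distance between hole3 and post3 below 0.003 m and z of hole3 in the frame of post3 between 0.003 and 0.02 m and angle between plate_mid's own z axis and vertical below 0.06 rad and contact force between plate and the fingers above 1 N and contact force between plate and powerbox below 0.1 N and linear speed of plate below 0.02 m/s); the arm keeps its last pose, push and grip.
It fails at once if the screwdriver is moved (distance of screwdriver_mid from where it was at the start of the episode above 0.03 m).
It fails at once if the paper plates is moved (distance of paper_plates_mid from where it was at the start of the episode above 0.03 m).
It fails at once if the screw dish is moved (distance of screw_dish_mid from where it was at the start of the episode above 0.03 m).
It fails at once if the mug is moved (distance of mug_mid from where it was at the start of the episode above 0.03 m).
It also fails if it takes over 64 s, if anything falls off the work surface, if the arm or the gripper's body presses on something with over 40 N, if the wrist force passes 120 N, or if a joint passes its speed limit or range.

ROBOT

A 6-joint arm with a two-finger parallel gripper is mounted at the origin on the work surface. World frame = base frame: x ahead of the robot, y to its left, z up, the work surface at z = 0. Lengths are in m, angles in rad, forces in N, time in s.
With the tool pointing down it reaches from about 0.35 to 0.875 m from the base axis. Payload 4.2 kg.
Tool frame: the origin (TCP) lies at the very end of the fingers, on their centre line; the grasp point (between the pads) lies 19 mm behind it; z points along the fingers, y is the direction in which the jaws open and shut (so a half turn about z gives the same grasp; the last joint's range is limited). The gripper opens to 85 mm and grips with 20 to 120 N. Pads are 22 mm wide; open, the fingers measure 114 mm over their backs; the gripper's body (76 mm by 85 mm) begins 54 mm behind the grasp point. The pads swing forward as they close: fully open they stand 13 mm farther back than shut.
Start: joints at [1.428, 0.385, 0.008, 0, -1.194, -0.259], TCP at [0.244, 0.575, 0.231] pointing down, gripper open.
Joint ranges: [-3.14, 3.14], [-1.21, 2.06], [-1.07, 1.41], [-3.16, 2.05], [-2.99, -0.16], [-3.1, 3.1]. Speed limits (rad/s): [2.79, 2.79, 3.14, 3.14, 3.14, 3.14].

INTERFACE

Orientations are given as a unit quaternion [x, y, z, w].
In Python, from station import ctrl gives the robot as it stands.
- The arm moves only by the tool play_rows, never from a script. Its argument "increments" is a list of rows, each an object with "angular": the turn, a rotation vector about the tool's x, y, z in rad, a list of three; "dp": the shift along the tool's x, y, z in mm, a list of three; "claw": the opening in per cent of the stroke, from 0 (shut) to 100 (fully open). In form: [{"angular": [ax, ay, az], "dp": [x, y, z], "claw": claw}, ...]. A call has exactly 5 rows; each row is the pose to reach, as a shift and turn from the pose commanded when the call began, along the tool's axes at that moment; what a row does not reach only later rows make up. A row lasts 1/8 s, in which the tool goes at most 62.5 mm and 10.7 degrees, less where a joint would pass 70% of its speed; a pose out of reach is approached as far as the arm can. A call with a gripper value outside its range is refused whole. The fingers move at their own pace and stop on an object; the grip force is fixed at half the most. Time passes only in rows, so rows that repeat a pose let the fingers close, or fill a call up. It gives the time, the measured TCP pose, the force and the opening at its end, in the units of the state.
- ctrl.observe(): the state, without advancing time (a new reading comes with each control period).
- ctrl.camera(name): name is "side" or "top"; returns a dict with "frame" (400x640x3 uint8, red, green, blue), "fov_y" (degrees; the focal length in pixels is half the picture's height over the tangent of half this angle, whatever the lens; pixels are square), "cx", "cy" (the principal point, pixels), "xyz" and "rotation" of the camera in the world. Camera axes: x right, y up, looking along -z (the intrinsics and any distortion apply to the point x, -y, -z); pixel columns grow to the right and rows downward; lengths in m; the calibration is good to about 2 mm. A picture is of the moment at which its call begins. There is no depth.
- ctrl.finish_job(): hands the job in, once; it reports no verdict.
The state is a dict: "time": time; "joint_positions": joint angles; "joint_velocities": joint speeds; "tau": joint torques, N m; "eef_pos": TCP position; "tcp_rot": TCP orientation; "ft_force": force on the tool from outside, world axes, zero at the start; "wrist_torque": the same for the moment, N m; "width": finger opening in m.
Only numpy, scipy, OpenCV 4.12 (cv2) and the standard library are available. Lean on these libraries where they do the work, as an engineer would, in place of code of your own. Each camera call takes 0.05 s, during which the arm holds its last target.

## Working session

There is one attempt and no reset: what is moved stays moved. The work goes in short steps, Python scripts to look and compute and a tool call to move; the robot and the scene stay as the last step left them, time stands still between calls to the robot, and variables do not carry over. Pictures are saved under pics/ and viewed, and the job is handed in when it is done.

Besides the shell and the picture viewer there is one more tool, called after "Call:" as name(argument=value, ...), one argument or row to a line, values as JSON. play_rows: Moves the arm, as the interface text tells. Its arguments: {"type":"object","properties":{"increments":{"type":"array"}},"required":["increments"]}

```bash
ls; mkdir -p pics
python3 - <<'E'
from station import ctrl
import cv2
s=ctrl.observe(); print(s)
for n in("side","top"):
    c=ctrl.camera(n); print(n,{k:v for k,v in c.items() if k!="frame"})
    cv2.imwrite(f"pics/{n}0.png",c["frame"][:,:,::-1])
E
```

```text
pics
{'time': 0.0, 'joint_positions': array([ 1.42756718e+00,  3.85536508e-01,  6.62211434e-03, -4.97512748e-04,
       -1.19398683e+00, -2.58610247e-01]), 'joint_velocities': array([-0.00102977,  0.00058913,  0.00045996, -0.00039529, -0.00114512,
       -0.00128423]), 'tau': array([ 3.42716123e-05, -3.92289233e+01,  1.88409340e+01,  4.18656081e+00,
       -4.58882569e-03,  6.72280663e-06]), 'eef_pos': array([0.24419354, 0.57468704, 0.23023245]), 'tcp_rot': array([ 9.79864559e-01, -1.99660423e-01, -1.70140786e-04,  1.06402702e-03]), 'ft_force': array([ 0.83006362, -0.29121054, -0.22163172]), 'wrist_torque': array([ 0.00039456,  0.04105457, -0.04221108]), 'width': 0.08558349153338207}
side {'fov_y': 53.45658726730867, 'cx': 324.92547266918683, 'cy': 194.21672553805053, 'xyz': array([ 0.41670043, -0.96367986,  0.64838802]), 'rotation': array([ 0.50399979, -0.03413866, -0.05400657,  0.86133737])}
top {'fov_y': 45.92648398677868, 'cx': 308.14617241262795, 'cy': 198.93384047312142, 'xyz': array([0.28767051, 0.017817  , 1.39559632]), 'rotation': array([ 0.07719342, -0.07211028, -0.66301818,  0.74111279])}
```

View pics/side0.png

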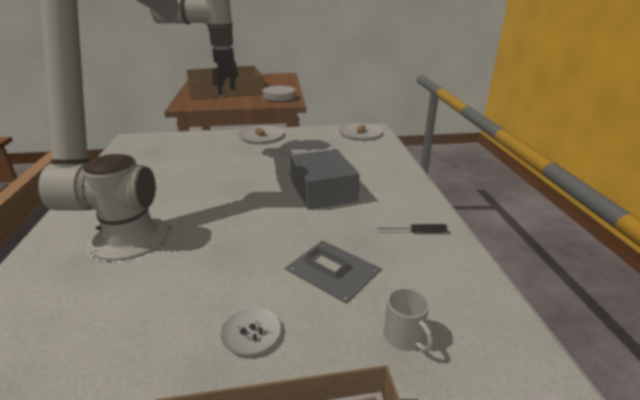

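View pics/top0.png

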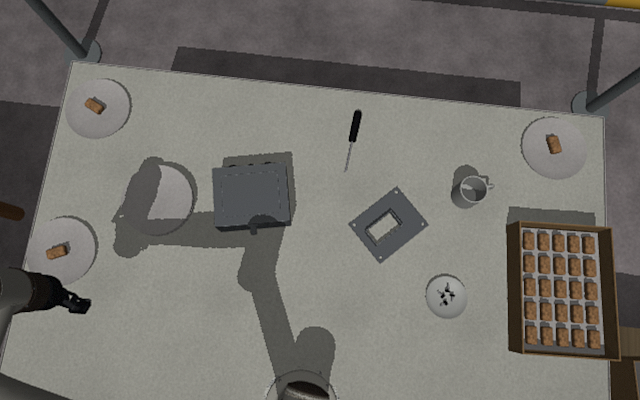

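```bash
cat > h.py <<'E'
import numpy as np, cv2
from scipy.spatial.transform import Rotation as R
from station import ctrl
def cam(n,save=None):
    c=ctrl.camera(n); c["f"]=200/np.tan(np.radians(c["fov_y"]/2)); c["R"]=R.from_quat(c["rotation"]).as_matrix()
    if save: cv2.imwrite(save,c["frame"][:,:,::-1])
    return c
def ray(c,uv):
    uv=np.atleast_2d(np.asarray(uv,float)); d=np.stack([(uv[:,0]-c["cx"])/c["f"],-(uv[:,1]-c["cy"])/c["f"],-np.ones(len(uv))],1)
    return d@c["R"].T
def onz(c,uv,z):
    d=ray(c,uv); o=np.array(c["xyz"]); return o+d*((z-o[2])/d[:,2])[:,None]
def proj(c,p):
    q=(np.atleast_2d(p)-c["xyz"])@c["R"]; return np.stack([c["cx"]+c["f"]*q[:,0]/-q[:,2],c["cy"]-c["f"]*q[:,1]/-q[:,2]],1)
def crop(c,x0,y0,w,h,s,fn):
    cv2.imwrite(fn,cv2.resize(c["frame"][y0:y0+h,x0:x0+w,::-1],None,fx=s,fy=s,interpolation=cv2.INTER_CUBIC))
E
python3 - <<'E'
from h import *
print([k for k in cam("top")])
c=cam("top"); d=cam("side")
crop(c,200,140,130,100,6,"pics/t1.png"); crop(c,335,175,110,95,7,"pics/t2.png")
crop(d,270,130,110,85,7,"pics/s1.png"); crop(d,280,235,110,70,7,"pics/s2.png")
print(onz(c,[[252,195],[389,224]],[0.1,.004][0]),onz(c,[389,224],.004), onz(c,[[192,200],[348,160],[357,112]],.02))
E
```

```text
['frame', 'fov_y', 'cx', 'cy', 'xyz', 'rotation', 'f', 'R']
[[ 0.558618    0.2008207   0.1       ]
 [ 0.51918643 -0.18835432  0.1       ]] [[ 0.5363411  -0.20363102  0.004     ]] [[ 0.5403526   0.38741225  0.02      ]
 [ 0.71570776 -0.06262487  0.02      ]
 [ 0.87339223 -0.0760077   0.02      ]]
```

View pics/t1.png

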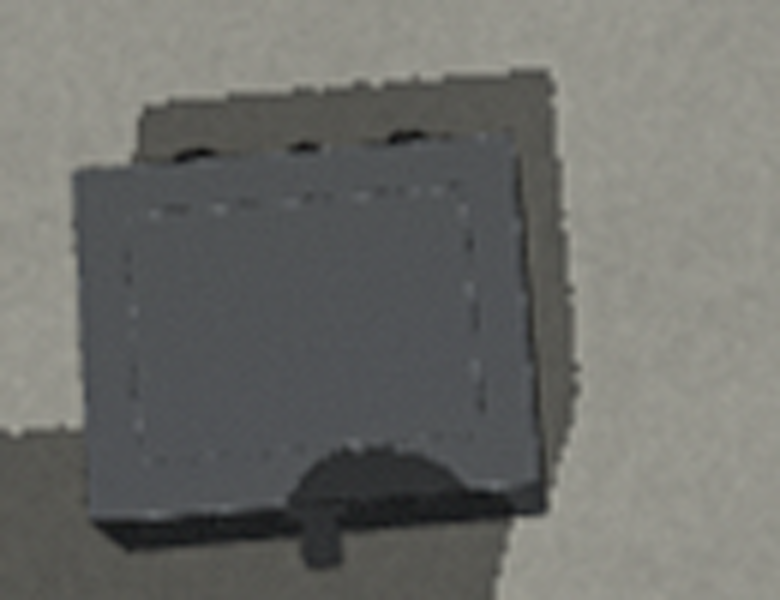

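View pics/t2.png

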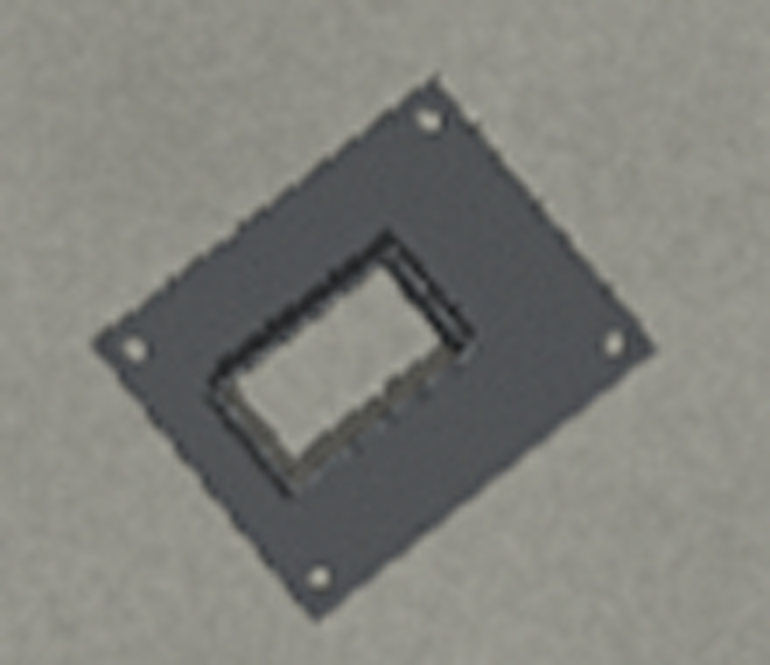

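View pics/s1.png

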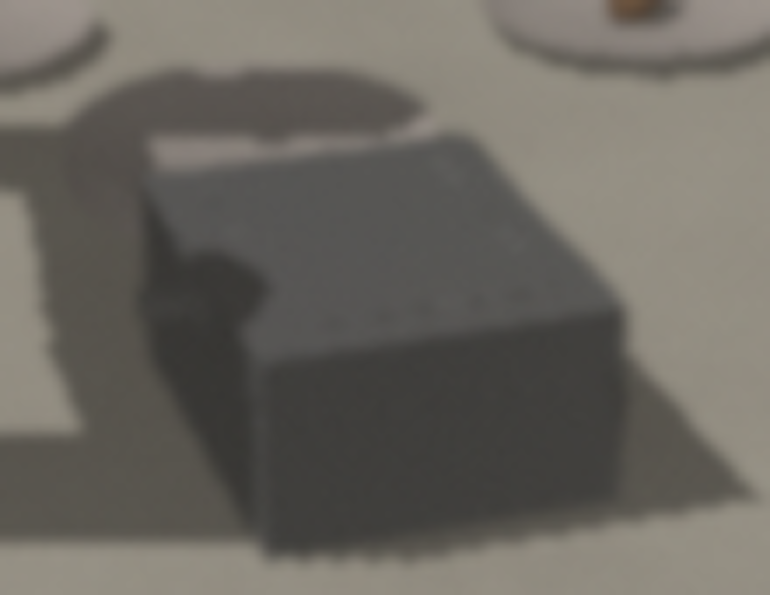

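View pics/s2.png

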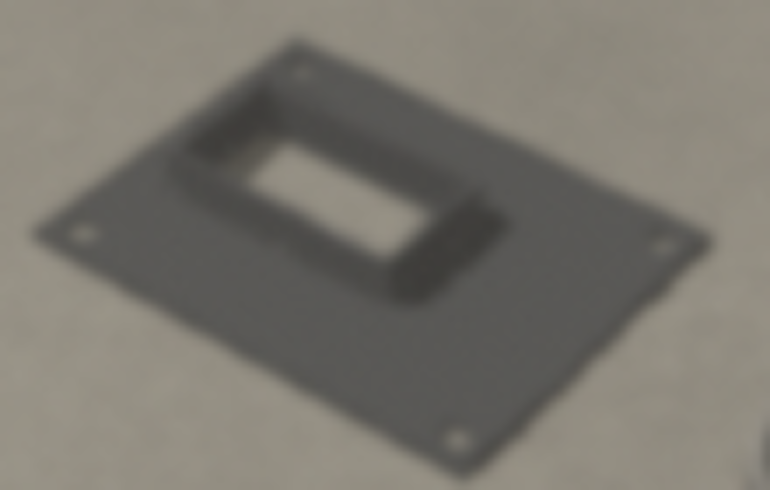

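Run:
```python
from h import *
c=cam("top"); d=cam("side")
def un(p,x0,y0,s): return (np.array(p,float)+.5)/s-.5+[x0,y0]
def fit(m,P): # rigid 2d
    m=np.array(m,float);P=P[:,:2]; a=m-m.mean(0);b=P-P.mean(0)
    U,S,V=np.linalg.svd(a.T@b); 
    Rm=V.T@np.diag([1,np.sign(np.linalg.det(V.T@U.T))])@U.T
    t=P.mean(0)-Rm@m.mean(0); return np.degrees(np.arctan2(Rm[1,0],Rm[0,0])),t,((Rm@m.T).T+t-P)*1000
# lid corners  image: far-left => +x,+y
lc=un([[76,170],[515,135],[547,512],[90,518]],200,140,6)
P=onz(c,lc,.1); print(P)
print("box top",fit([[.085,.105],[.085,-.105],[-.085,-.105],[-.085,.105]],P))
ls=un([[145,175],[465,133],[625,312],[262,360]],270,130,7) # far-left:-x+y, far right +x+y, near right +x-y, near left -x-y
P=onz(d,ls,.1);print(P)
print("box side",fit([[-.085,.105],[.085,.105],[.085,-.105],[-.085,-.105]],P))
print("tab",onz(c,un([[322,545],[322,570]],200,140,6),.087))
hc=un([[430,120],[135,348],[320,577],[615,344]],335,175,7)
P=onz(c,hc,.002)
m=[[.062,-.082],[.062,.082],[-.062,.082],[-.062,-.082]]
print("plate top",fit(m,P))
hs=un([[303,74],[83,234],[457,441],[663,247]],280,235,7)
P=onz(d,hs,.002)
m=[[.062,.082],[-.062,.082],[-.062,-.082],[.062,-.082]]
print("plate side",fit(m,P))
```

```text
[[0.62427314 0.32382049 0.1       ]
 [0.66466948 0.11909076 0.1       ]
 [0.48630475 0.08254689 0.1       ]
 [0.46007385 0.29192767 0.1       ]]
box top (np.float64(10.008970407010198), array([0.5588303 , 0.20434645]), array([[ 0.01426068, -1.29887767],
       [-3.88358473, -3.37306645],
       [ 7.06845979,  3.62440604],
       [-3.19913574,  1.04753808]]))
[[0.46105661 0.29396387 0.1       ]
 [0.62467188 0.32782224 0.1       ]
 [0.66422683 0.1181078  0.1       ]
 [0.50051931 0.09124344 0.1       ]]
box side (np.float64(10.714381565780608), array([0.56261866, 0.20778434]), array([[-1.47696507,  1.18728795],
       [ 1.94401069, -1.06582786],
       [ 1.43083704,  2.30971721],
       [-1.89788266, -2.4311773 ]]))
tab [[0.46122981 0.18547582 0.087     ]
 [0.44961554 0.18389768 0.087     ]]
plate top (np.float64(43.94463888034646), array([ 0.53662443, -0.20158371]), array([[ 0.31144224,  0.07365232],
       [ 0.19690766,  0.10170624],
       [-0.72175735,  0.19604622],
       [ 0.21340745, -0.37140477]]))
plate side (np.float64(44.05852145873407), array([ 0.53727596, -0.20185514]), array([[ 0.0300637 ,  1.02403918],
       [ 0.45228222, -0.60091442],
       [-0.29948399, -0.4306907 ],
       [-0.18286192,  0.00756595]]))
```

```bash
cat >> h.py <<'E'
def un(p,x0,y0,s): return (np.array(p,float)+.5)/s-.5+[x0,y0]
def fit(m,P):
    m=np.array(m,float)[:,:2];P=P[:,:2]; a=m-m.mean(0);b=P-P.mean(0)
    U,S,V=np.linalg.svd(a.T@b); 
    Rm=V.T@np.diag([1,np.sign(np.linalg.det(V.T@U.T))])@U.T
    t=P.mean(0)-Rm@m.mean(0); return np.degrees(np.arctan2(Rm[1,0],Rm[0,0])),t,((Rm@m.T).T+t-P)*1000
E
python3 - <<'E'
from h import *
c=cam("top"); d=cam("side")
lc=un([[76,170],[515,135],[90,518]],200,140,6)
P=onz(c,lc,.1)
print("box top",fit([[.085,.105],[.085,-.105],[-.085,.105]],P))
a=np.radians(11)
B=np.array([.5605,.207]);Rm=np.array([[np.cos(a),-np.sin(a)],[np.sin(a),np.cos(a)]])
def w(x,y,z): return np.r_[B+Rm@[x,y],z]
pts=[w(x,y,z) for x in(-.085,.085) for y in(-.105,.105) for z in(0,.1)]+[w(-.085,0,.081),w(-.113,.009,.087),w(-.113,-.009,.087),w(-.101,0,.081)]
for n,k,(x0,y0,ww,h,s) in((“top” if 0 else "top",c,(200,140,130,100,6)),("side",d,(270,130,110,85,7))):
    im=cv2.resize(k["frame"][y0:y0+h,x0:x0+ww,::-1],None,fx=s,fy=s,interpolation=cv2.INTER_CUBIC)
    im=cv2.convertScaleAbs(im,alpha=1.8)
    for p in proj(k,pts): cv2.circle(im,tuple(int(v) for v in ((p-[x0,y0]+.5)*s-.5)),3,(0,0,255),-1)
    cv2.imwrite(f"pics/ov_{n}.png",im)
E
sed -i 's/x/x/' h.py
```

```text
File "<stdin>", line 10
    for n,k,(x0,y0,ww,h,s) in((“top” if 0 else "top",c,(200,140,130,100,6)),("side",d,(270,130,110,85,7))):
                               ^
SyntaxError: invalid character '“' (U+201C)
```

Run:
```python
from h import *
c=cam("top"); d=cam("side")
lc=un([[76,170],[515,135],[90,518]],200,140,6)
P=onz(c,lc,.1)
print("box top",fit([[.085,.105],[.085,-.105],[-.085,.105]],P))
a=np.radians(11)
B=np.array([.5605,.207]);Rm=np.array([[np.cos(a),-np.sin(a)],[np.sin(a),np.cos(a)]])
def w(x,y,z): return np.r_[B+Rm@[x,y],z]
pts=[w(x,y,z) for x in(-.085,.085) for y in(-.105,.105) for z in(0,.1)]+[w(-.085,0,.081),w(-.113,.009,.087),w(-.113,-.009,.087),w(-.101,0,.081)]
for n,k,(x0,y0,ww,h,s) in(("top",c,(200,140,130,100,6)),("side",d,(270,130,110,85,7))):
    im=cv2.resize(k["frame"][y0:y0+h,x0:x0+ww,::-1],None,fx=s,fy=s,interpolation=cv2.INTER_CUBIC)
    im=cv2.convertScaleAbs(im,alpha=1.8)
    for p in proj(k,pts): cv2.circle(im,tuple(int(v) for v in ((p-[x0,y0]+.5)*s-.5)),3,(0,0,255),-1)
    cv2.imwrite(f"pics/ov_{n}.png",im)
```

```text
box top (np.float64(10.956793106086316), array([0.56184106, 0.20519905]), array([[ 1.06121753,  0.62033336],
       [ 0.57930214, -0.82180578],
       [-1.64051967,  0.20147242]]))
```

View pics/ov_top.png

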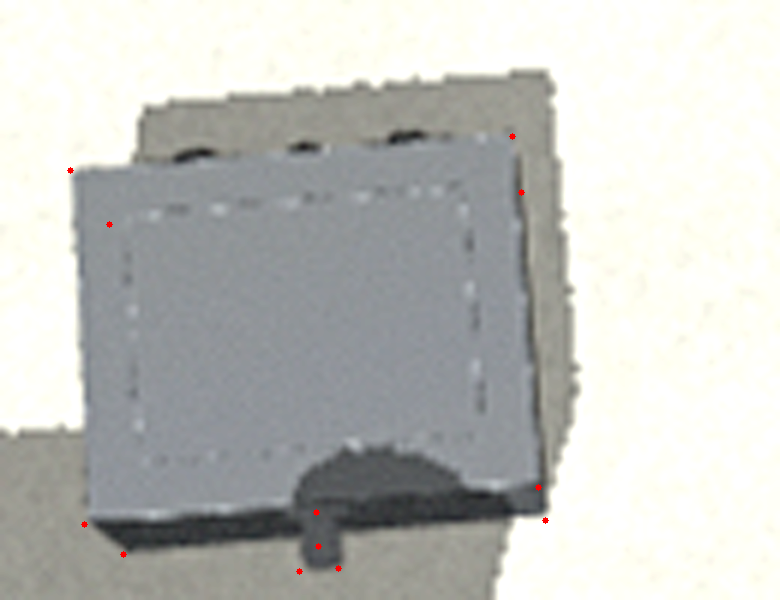

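View pics/ov_side.png

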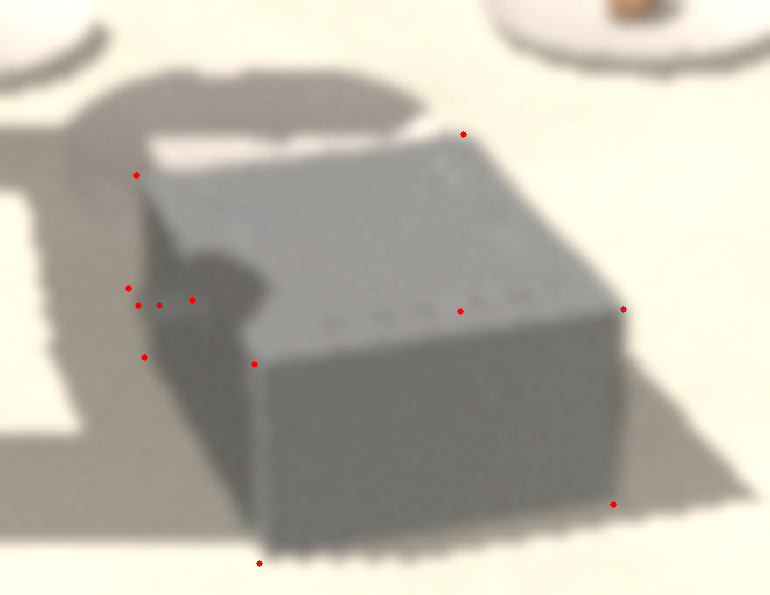

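```bash
cat >> h.py <<'E'
B=np.array([.563,.2055]); YAW=np.radians(11)
def tgt_R(yaw): # tool z down, tool y = horizontal direction yaw+90
    y=np.array([-np.sin(yaw),np.cos(yaw),0]); z=np.array([0,0,-1.]); x=np.cross(y,z); return R.from_matrix(np.stack([x,y,z],1))
def bx(x,y,z,B=B,a=YAW): return np.array([B[0]+x*np.cos(a)-y*np.sin(a),B[1]+x*np.sin(a)+y*np.cos(a),z])
def delta(p,yaw,cur=None):
    s=ctrl.observe(); q=R.from_quat(s["tcp_rot"]); p0=s["eef_pos"]
    t=[tgt_R(yaw),tgt_R(yaw+np.pi)]; rv=[(q.inv()*k).as_rotvec() for k in t]; i=int(np.argmin([np.linalg.norm(r) for r in rv]))
    return np.round(q.inv().apply(np.array(p)-p0)*1000,1),np.round(rv[i],4)
def st():
    s=ctrl.observe(); print(round(s["time"],2),s["eef_pos"].round(4),s["joint_positions"].round(3),s["ft_force"].round(1),round(s["width"],4)); return s
E
python3 - <<'E'
from h import *
st()
for z in(.17,.071): print(delta(bx(-.104,0,z),YAW))
E
```

```text
0.45 [0.2444 0.5752 0.2312] [ 1.428  0.385  0.008 -0.    -1.194 -0.259] [ 0.8 -0.1 -1.5] 0.0855
(array([351.6, 273.8,  61.3]), array([ 2.000e-04,  0.000e+00, -5.938e-01]))
(array([351.6, 273.8, 160.3]), array([ 2.000e-04,  0.000e+00, -5.938e-01]))
```

Call:
play_rows(
  increments=[
    {"angular": [0, 0, -0.1], "dp": [44, 34, 8], "claw": 80},
    {"angular": [0, 0, -0.24], "dp": [88, 68, 15], "claw": 60},
    {"angular": [0, 0, -0.36], "dp": [132, 103, 23], "claw": 50},
    {"angular": [0, 0, -0.48], "dp": [176, 137, 31], "claw": 50},
    {"angular": [0, 0, -0.594], "dp": [220, 171, 38], "claw": 50},
  ],
)

```text
time: 1.08
eef_pos: [0.3806, 0.3302, 0.1934]
tcp_rot: [0.995, 0.098, 0.0, -0.0]
ft_force: [0.6, 0.7, -0.2]
width: 0.0424
```

Run:
```python
from h import *
st()
for z in(.17,.071): print(delta(bx(-.104,0,z),YAW))
```

```text
1.07 [0.3806 0.3302 0.1934] [ 1.037  0.212 -0.342  0.    -1.016  0.73 ] [ 0.6  0.7 -0.2] 0.0424
(array([ 50.5, 157.5,  23.4]), array([-0.0004, -0.0006,  0.0045]))
(array([ 50.4, 157.5, 122.4]), array([-0.0004, -0.0006,  0.0045]))
```

Call:
play_rows(
  increments=[
    {"angular": [0, 0, 0], "dp": [17, 52, 8], "claw": 50},
    {"angular": [0, 0, 0], "dp": [34, 105, 16], "claw": 50},
    {"angular": [0, 0, 0], "dp": [50, 157, 23], "claw": 50},
    {"angular": [0, 0, 0], "dp": [50, 157, 40], "claw": 50},
    {"angular": [0, 0, 0], "dp": [50, 157, 60], "claw": 50},
  ],
)

```text
time: 1.7
eef_pos: [0.4598, 0.1865, 0.1333]
tcp_rot: [0.995, 0.095, 0.001, -0.0]
ft_force: [0.1, -0.4, 0.1]
width: 0.0429
```

Run:
```python
from h import *
st()
for z in(.17,.071): print(delta(bx(-.104,0,z),YAW))
c=cam("top"); d=cam("side")
crop(c,200,140,130,110,6,"pics/t3.png");crop(d,240,90,140,110,5,"pics/s3.png")
```

```text
1.7 [0.4598 0.1865 0.1333] [ 0.713  0.267 -0.442  0.    -0.861  1.048] [ 0.1 -0.4  0.1] 0.0429
(array([  1. ,   1. , -36.7]), array([-0.0007, -0.0015, -0.0018]))
(array([ 0.8,  1.1, 62.3]), array([-0.0007, -0.0015, -0.0018]))
```

View pics/t3.png

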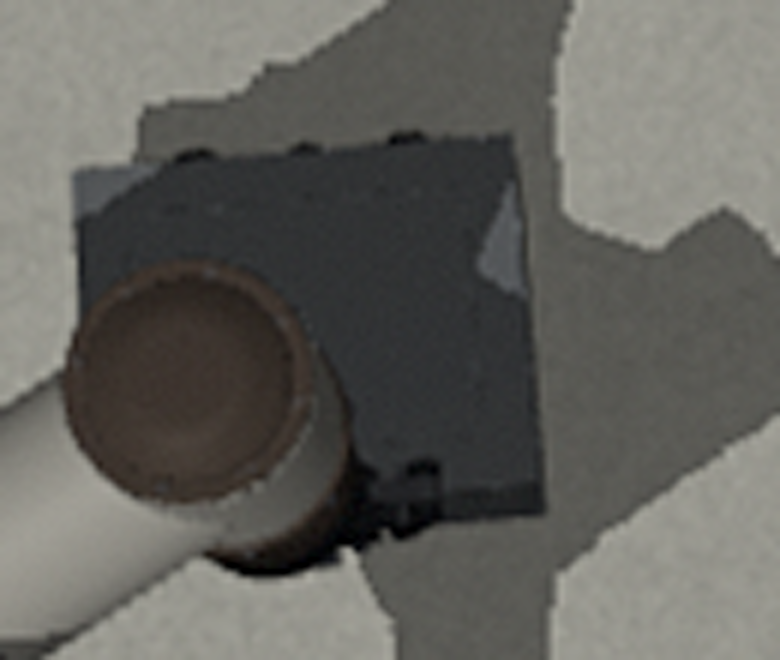

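View pics/s3.png

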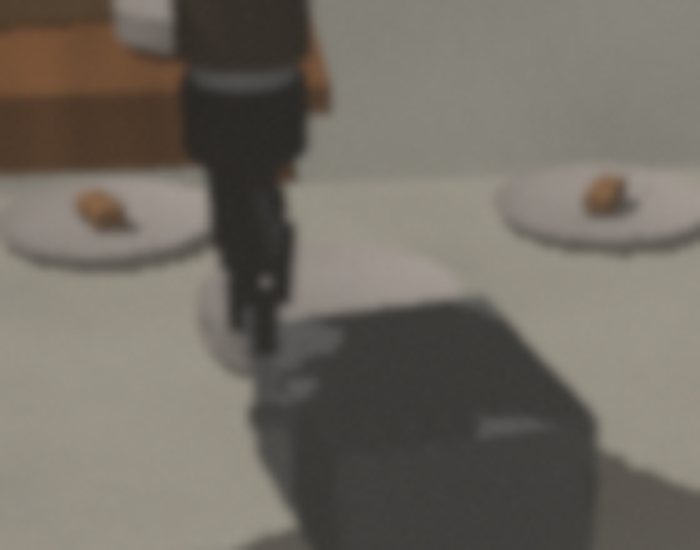

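Call:
play_rows(
  increments=[
    {"angular": [0, 0, 0], "dp": [1, 1, 15], "claw": 50},
    {"angular": [0, 0, 0], "dp": [1, 1, 30], "claw": 50},
    {"angular": [0, 0, 0], "dp": [1, 1, 46], "claw": 50},
    {"angular": [0, 0, 0], "dp": [1, 1, 62], "claw": 50},
    {"angular": [0, 0, 0], "dp": [1, 1, 62], "claw": 50},
  ],
)

```text
time: 2.42
eef_pos: [0.4597, 0.1863, 0.0704]
tcp_rot: [0.995, 0.096, -0.001, 0.001]
ft_force: [-0.1, 1.3, 0.2]
width: 0.0426
```

Run:
```python
from h import *
st()
c=cam("top"); d=cam("side")
crop(c,240,190,70,60,10,"pics/t4.png");crop(d,260,120,80,70,8,"pics/s4.png")
```

```text
2.42 [0.4597 0.1863 0.0704] [ 0.713  0.357 -0.51  -0.    -0.705  1.051] [-0.1  1.3  0.2] 0.0426
```

View pics/s4.png

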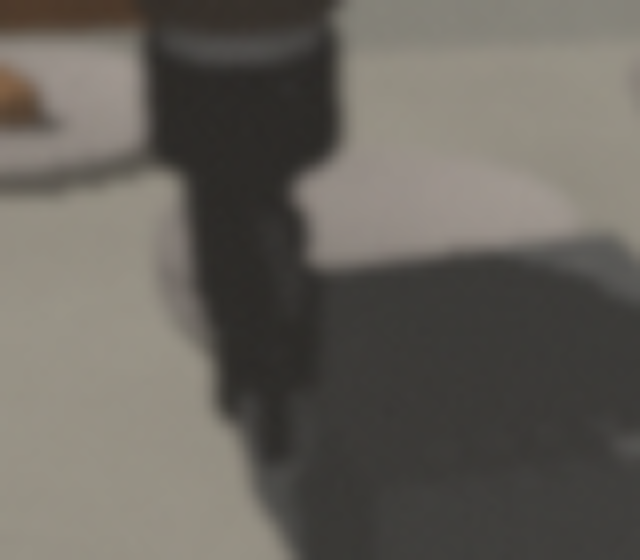

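Gripper sits at the tab (fingertips near (270,460) in the crop), no contact. Close.

Call:
play_rows(
  increments=[
    {"angular": [0, 0, 0], "dp": [0, 0, 0], "claw": 30},
    {"angular": [0, 0, 0], "dp": [0, 0, 0], "claw": 10},
    {"angular": [0, 0, 0], "dp": [0, 0, 0], "claw": 5},
    {"angular": [0, 0, 0], "dp": [0, 0, 0], "claw": 5},
    {"angular": [0, 0, 0], "dp": [0, 0, 0], "claw": 5},
  ],
)

```text
time: 3.15
eef_pos: [0.4608, 0.1858, 0.0724]
tcp_rot: [0.995, 0.096, 0.001, 0.0]
ft_force: [1.7, -5.4, 4.9]
width: 0.0162
```

Run:
```python
from h import *
s=st()
q=R.from_quat(s["tcp_rot"]); print(q.as_matrix().round(3))
r=np.hypot(.192,.016); ph0=np.arctan2(.016,-.192)
for th in np.arange(0,1.75,.1).tolist()+[1.7,1.75]:
    ph=ph0-th; dx=r*(np.cos(ph)-np.cos(ph0)); dz=r*(np.sin(ph)-np.sin(ph0)); print(round(th,2),round(dx*1000),round(dz*1000))
```

```text
3.15 [0.4608 0.1858 0.0724] [ 0.711  0.354 -0.509  0.002 -0.707  1.051] [ 1.7 -5.4  4.9] 0.0162
[[ 0.981  0.192  0.001]
 [ 0.192 -0.981 -0.001]
 [ 0.001  0.001 -1.   ]]
0.0 0 0
0.1 3 19
0.2 7 38
0.3 13 56
0.4 21 74
0.5 31 90
0.6 43 106
0.7 55 120
0.8 70 133
0.9 85 144
1.0 102 154
1.1 119 162
1.2 137 169
1.3 156 173
1.4 175 176
1.5 194 177
1.6 214 175
1.7 233 172
1.7 233 172
1.75 242 170
```

Call:
play_rows(
  increments=[
    {"angular": [0, 0, 0], "dp": [1, 0, -10], "claw": 5},
    {"angular": [0, 0, 0], "dp": [4, 0, -24], "claw": 5},
    {"angular": [0, 0, 0], "dp": [7, 0, -38], "claw": 5},
    {"angular": [0, 0, 0], "dp": [13, 0, -56], "claw": 5},
    {"angular": [0, 0, 0], "dp": [21, 0, -74], "claw": 5},
  ],
)

```text
time: 3.78
eef_pos: [0.4825, 0.1901, 0.1453]
tcp_rot: [0.995, 0.096, 0.001, 0.0]
ft_force: [11.2, -3.2, -10.2]
width: 0.0164
```

Run:
```python
from h import *
s=st()
c=cam("top"); d=cam("side","pics/s5.png")
```

```text
3.77 [0.4825 0.1901 0.1453] [ 0.69   0.287 -0.376  0.002 -0.906  1.072] [ 11.2  -3.2 -10.2] 0.0164
```

View pics/s5.png

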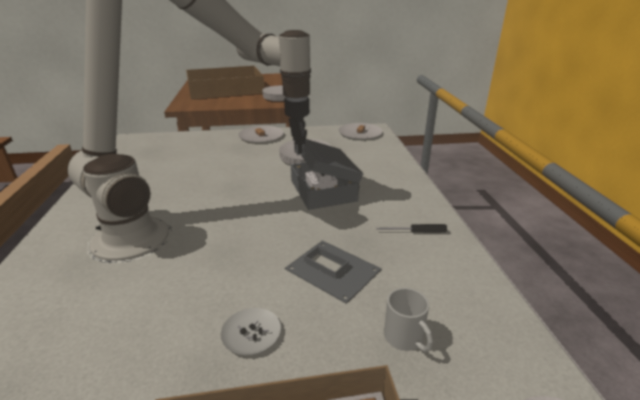

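Call:
play_rows(
  increments=[
    {"angular": [0, 0, 0], "dp": [12, 0, -16], "claw": 5},
    {"angular": [0, 0, 0], "dp": [24, 0, -32], "claw": 5},
    {"angular": [0, 0, 0], "dp": [37, 0, -46], "claw": 5},
    {"angular": [0, 0, 0], "dp": [51, 0, -58], "claw": 5},
    {"angular": [0, 0, 0], "dp": [66, 0, -69], "claw": 5},
  ],
)

```text
time: 4.5
eef_pos: [0.5442, 0.2025, 0.2124]
tcp_rot: [0.995, 0.096, -0.003, 0.0]
ft_force: [2.5, -0.3, -7.9]
width: 0.0163
```

Call:
play_rows(
  increments=[
    {"angular": [0, 0, 0], "dp": [17, 0, -10], "claw": 5},
    {"angular": [0, 0, 0], "dp": [34, 0, -18], "claw": 5},
    {"angular": [0, 0, 0], "dp": [52, 0, -25], "claw": 5},
    {"angular": [0, 0, 0], "dp": [71, 0, -29], "claw": 5},
    {"angular": [0, 0, 0], "dp": [90, 0, -32], "claw": 5},
  ],
)

```text
time: 5.12
eef_pos: [0.6325, 0.2203, 0.2442]
tcp_rot: [0.995, 0.096, -0.003, 0.0]
ft_force: [-0.2, 0.7, -7.3]
width: 0.015
```

Run:
```python
from h import *
s=st()
c=cam("top"); d=cam("side")
crop(d,250,60,150,150,4,"pics/s6.png")
```

```text
5.12 [0.6325 0.2203 0.2442] [ 0.575  0.458  0.157 -0.003 -1.276  1.188] [-0.2  0.7 -7.3] 0.015
```

View pics/s6.png

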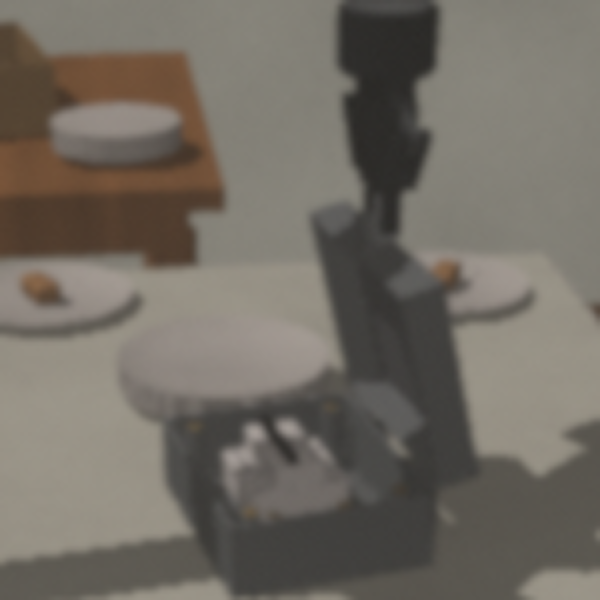

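Call:
play_rows(
  increments=[
    {"angular": [0, 0, 0], "dp": [15, 0, -1], "claw": 5},
    {"angular": [0, 0, 0], "dp": [30, 0, 0], "claw": 5},
    {"angular": [0, 0, 0], "dp": [44, 0, 2], "claw": 5},
    {"angular": [0, 0, 0], "dp": [54, 0, 4], "claw": 5},
    {"angular": [0, 0, 0], "dp": [54, 0, 4], "claw": 5},
  ],
)

```text
time: 5.85
eef_pos: [0.6876, 0.2307, 0.2423]
tcp_rot: [0.995, 0.096, 0.001, -0.0]
ft_force: [0.5, 0.9, -0.2]
width: 0.0044
```

Run:
```python
from h import *
s=st()
```

```text
5.85 [0.6876 0.2307 0.2423] [ 0.546  0.554  0.313  0.    -1.328  1.217] [ 0.5  0.9 -0.2] 0.0044
```

Width 4.4 mm: the tab slipped out. I'll look at where the lid went.

Run:
```python
from h import *
c=cam("top"); d=cam("side")
crop(d,250,60,150,150,4,"pics/s7.png");crop(c,190,120,150,120,5,"pics/t7.png")
```

```text
(no output)
```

View pics/s7.png

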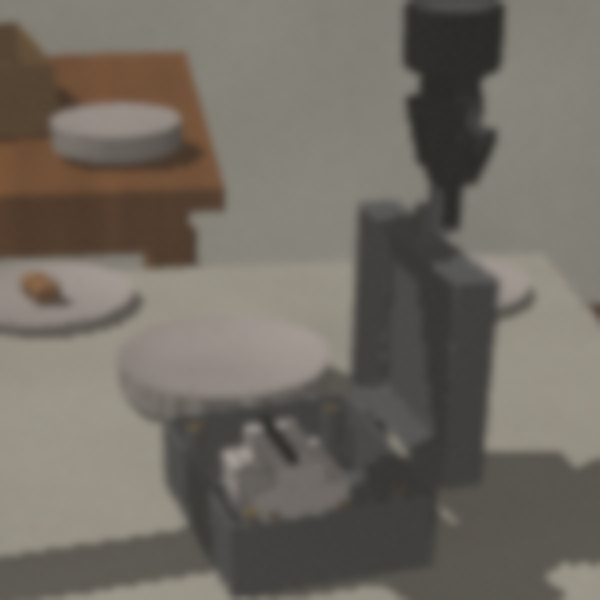

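View pics/t7.png

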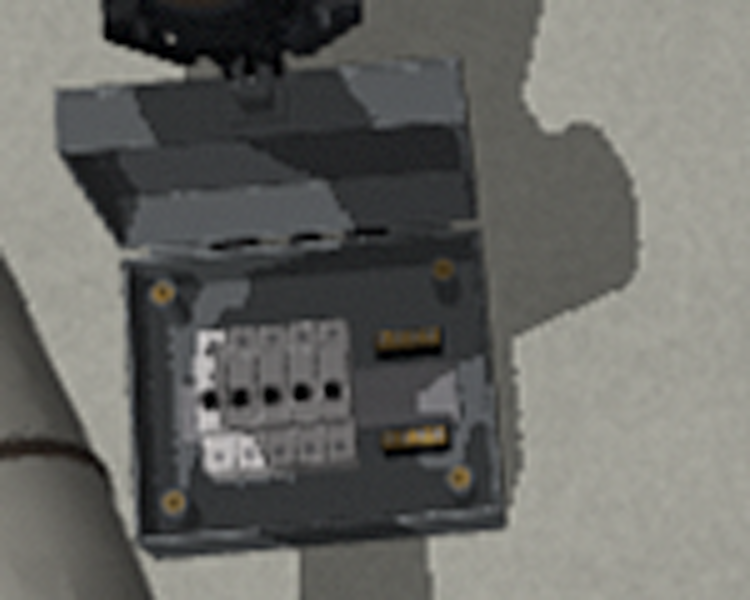

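Call:
play_rows(
  increments=[
    {"angular": [0, 0, 0], "dp": [0, 0, -15], "claw": 5},
    {"angular": [0, 0, 0], "dp": [0, 0, -35], "claw": 5},
    {"angular": [0, 0, 0], "dp": [0, 0, -60], "claw": 10},
    {"angular": [0, 0, 0], "dp": [0, 0, -80], "claw": 10},
    {"angular": [0, 0, 0], "dp": [0, 0, -80], "claw": 10},
  ],
)

```text
time: 6.58
eef_pos: [0.6875, 0.2309, 0.3262]
tcp_rot: [0.995, 0.096, 0.003, -0.001]
ft_force: [0.7, 0.4, -0.5]
width: 0.0087
```

Run:
```python
from h import *
st()
c=cam("top"); d=cam("side")
crop(d,250,60,150,150,4,"pics/s8.png");crop(c,190,120,150,120,5,"pics/t8.png")
```

```text
6.58 [0.6875 0.2309 0.3262] [ 5.460e-01  5.270e-01  4.680e-01  1.000e-03 -1.505e+00  1.217e+00] [ 0.7  0.4 -0.5] 0.0087
```

View pics/s8.png

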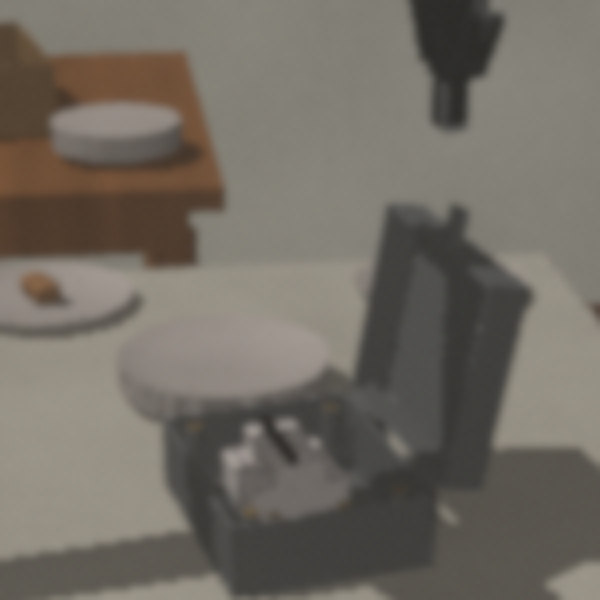

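View pics/t8.png

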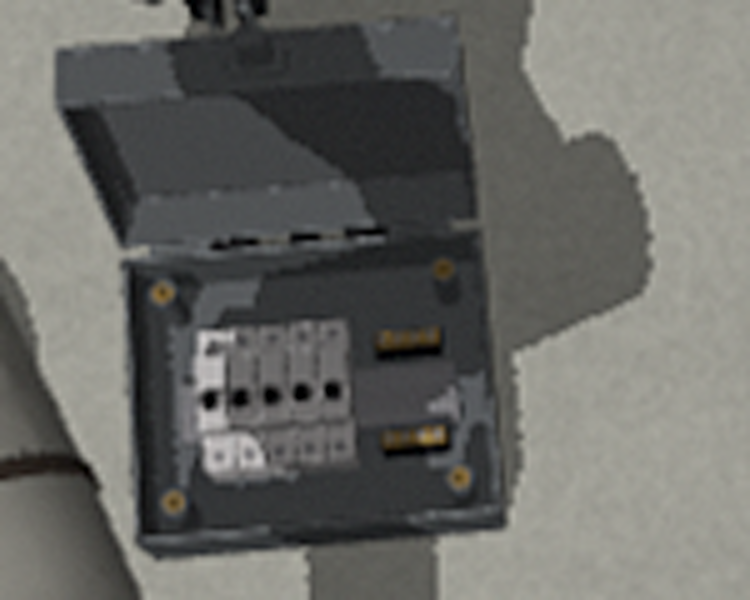

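```bash
cat >> h.py <<'E'
MB=np.array([[.062,.082],[.062,-.082],[-.062,.082],[-.062,-.082]])
E
python3 - <<'E'
from h import *
c=cam("top"); d=cam("side")
hsv=cv2.cvtColor(c["frame"],cv2.COLOR_RGB2HSV)
m=cv2.inRange(hsv,(8,110,70),(28,255,255)); 
g=[(162,292),(443,268),(174,501),(459,477)]
pts=[]
for p in un(g,190,120,5):
    x,y=np.round(p).astype(int); w=np.zeros_like(m); w[y-4:y+5,x-4:x+5]=m[y-4:y+5,x-4:x+5]; M=cv2.moments(w,True); pts.append([M["m10"]/M["m00"],M["m01"]/M["m00"]]); print(p,pts[-1],M["m00"])
print(fit(MB,onz(c,pts,.062)))
m=cv2.inRange(cv2.cvtColor(d["frame"],cv2.COLOR_RGB2HSV),(8,90,60),(28,255,255))
n,l,s,ce=cv2.connectedComponentsWithStats(m)
for i in range(1,n):
    if 290<ce[i][0]<370 and 140<ce[i][1]<210: print(ce[i],s[i][4],onz(d,ce[i],.062))
# plate heading
print(proj(d,[np.r_[bx(x,y,.062)] for x,y in MB]))
print("plate hover",delta([.537,-.2017,.15],np.radians(44-90)))
E
```

```text
[222. 178.] [222.0, 178.5] 6.0
[278.2 173.2] [277.3333333333333, 173.0] 3.0
[224.4 219.8] [224.28571428571428, 220.0] 7.0
[281.4 215. ] [281.7142857142857, 215.0] 7.0
(np.float64(11.99749878310202), array([0.56217987, 0.207459  ]), array([[ 0.11607267,  0.86099405],
       [-0.25679977, -1.40198669],
       [-0.63676591, -0.2292058 ],
       [ 0.77749301,  0.77019844]]))
[[332.47809903 162.08758773]
 [349.49054737 182.65773074]
 [298.42199594 166.70399992]
 [312.15136087 188.35622437]]
plate hover (array([-228.9,  395.7,  171.8]), array([0.0012, 0.0017, 0.9951]))
```

Call:
play_rows(
  increments=[
    {"angular": [0, 0, 0.15], "dp": [-29, 50, 0], "claw": 40},
    {"angular": [0, 0, 0.33], "dp": [-58, 100, 0], "claw": 70},
    {"angular": [0, 0, 0.5], "dp": [-87, 150, 20], "claw": 100},
    {"angular": [0, 0, 0.68], "dp": [-114, 198, 45], "claw": 100},
    {"angular": [0, 0, 0.85], "dp": [-142, 246, 70], "claw": 100},
  ],
)

```text
time: 7.4
eef_pos: [0.5933, -0.0397, 0.251]
tcp_rot: [0.946, -0.326, -0.0, 0.0]
ft_force: [0.3, 0.8, -0.7]
width: 0.0856
```

Run:
```python
from h import *
st()
d=cam("side")
gs=un([[332,407],[400,490],[195,427],[250,513]],250,60,4)
print(fit(MB,onz(d,gs,.062)))
crop(d,285,140,90,75,8,"pics/s9.png")
print("plate hover",delta([.537,-.2017,.11],np.radians(44-90)))
```

```text
7.4 [ 0.5933 -0.0397  0.251 ] [ 0.205  0.321 -0.038 -0.    -1.213  0.702] [ 0.3  0.8 -0.7] 0.0856
(np.float64(11.216375743260127), array([0.5636811 , 0.20930707]), array([[-1.04935512, -1.91404371],
       [-0.14891288,  0.54052579],
       [ 0.39895427,  0.86287482],
       [ 0.79931372,  0.5106431 ]]))
plate hover (array([ 59.1, 154. , 137.8]), array([0.0083, 0.0078, 0.13  ]))
```

View pics/s9.png

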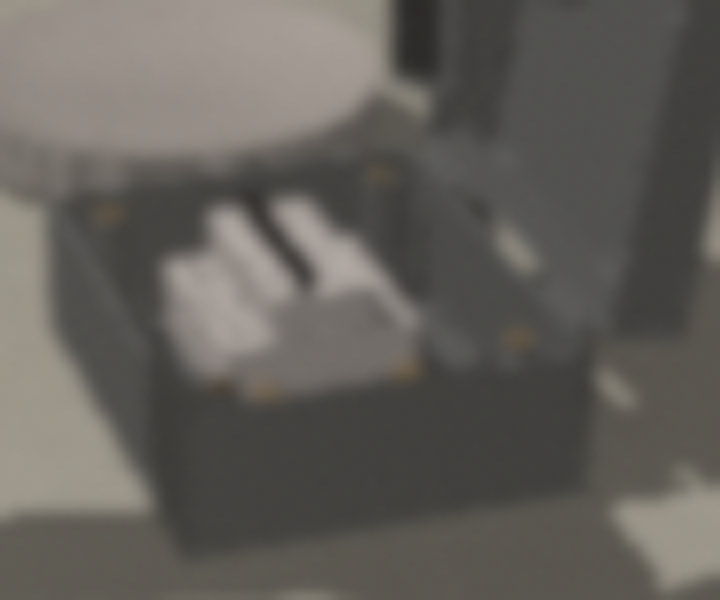

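Call:
play_rows(
  increments=[
    {"angular": [0.002, 0.002, 0.04], "dp": [15, 39, 35], "claw": 100},
    {"angular": [0.004, 0.004, 0.08], "dp": [30, 78, 70], "claw": 100},
    {"angular": [0.006, 0.006, 0.13], "dp": [45, 116, 104], "claw": 100},
    {"angular": [0.008, 0.008, 0.13], "dp": [59, 154, 138], "claw": 100},
    {"angular": [0.008, 0.008, 0.13], "dp": [59, 154, 138], "claw": 100},
  ],
)

```text
time: 8.07
eef_pos: [0.5433, -0.1977, 0.1104]
tcp_rot: [0.923, -0.386, 0.001, -0.001]
ft_force: [-0.3, 0.0, -0.1]
width: 0.0856
```

Run:
```python
from h import *
s=st();print(R.from_quat(s["tcp_rot"]).as_matrix().round(4))
c=cam("top"); d=cam("side")
gs=un([[381,175],[517,338],[108,214],[266,391]],285,140,8)
print(fit(MB,onz(d,gs,.062)))
for z in(.06,.025,.007):print("plate",delta([.537,-.2017,z],np.radians(44-90)))
crop(d,270,190,130,110,6,"pics/s10.png")
crop(c,190,120,150,120,5,"pics/t10.png")
```

```text
8.07 [ 0.5433 -0.1977  0.1104] [-0.07   0.419 -0.27  -0.003 -0.879  0.851] [-0.3  0.  -0.1] 0.0856
[[ 7.024e-01 -7.117e-01  2.500e-03]
 [-7.117e-01 -7.024e-01  1.900e-03]
 [ 4.000e-04 -3.100e-03 -1.000e+00]]
(np.float64(14.074130027520916), array([0.56704729, 0.20851575]), array([[-0.73764769, -0.24222251],
       [ 7.52842808,  1.37056313],
       [ 1.48483912, -4.46968112],
       [-8.27561951,  3.34134051]]))
plate (array([-3.6, 11.2, 53.7]), array([-0.0076, -0.0068,  0.0146]))
plate (array([-3.8, 11.5, 88.7]), array([-0.0076, -0.0068,  0.0146]))
plate (array([ -3.9,  11.6, 106.7]), array([-0.0076, -0.0068,  0.0146]))
```

View pics/s10.png

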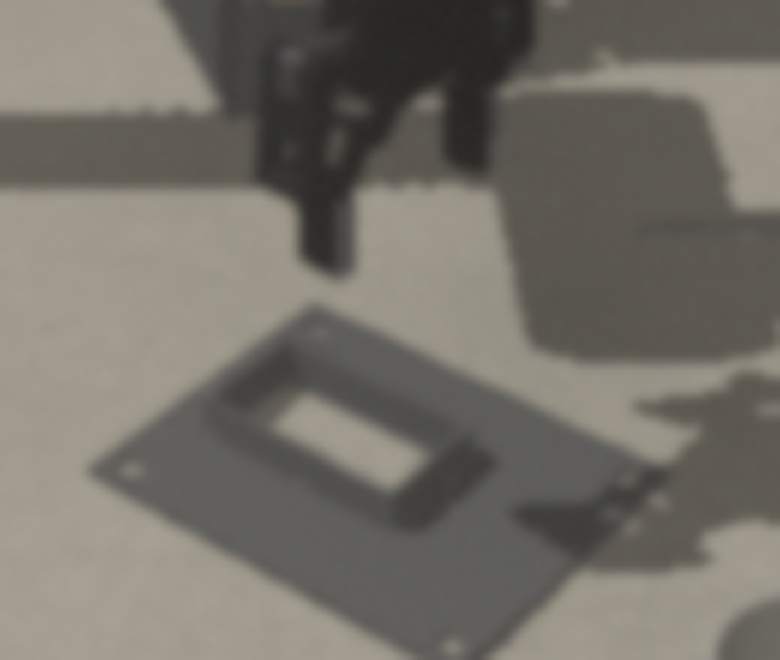

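View pics/t10.png

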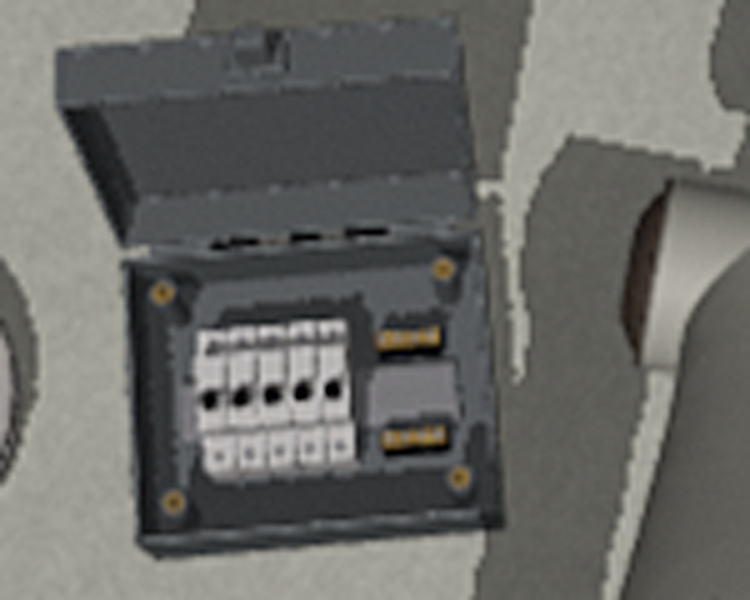

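Call:
play_rows(
  increments=[
    {"angular": [-0.008, -0.007, 0.015], "dp": [-4, 11.5, 0], "claw": 100},
    {"angular": [-0.008, -0.007, 0.015], "dp": [-4, 11.5, 20], "claw": 100},
    {"angular": [-0.008, -0.007, 0.015], "dp": [-4, 11.5, 45], "claw": 100},
    {"angular": [-0.008, -0.007, 0.015], "dp": [-4, 11.5, 65], "claw": 100},
    {"angular": [-0.008, -0.007, 0.015], "dp": [-4, 11.5, 75], "claw": 100},
  ],
)

```text
time: 8.8
eef_pos: [0.537, -0.2005, 0.0391]
tcp_rot: [0.921, -0.39, 0.0, -0.0]
ft_force: [-0.7, 0.7, -0.7]
width: 0.0857
```

Run:
```python
from h import *
s=st();print(R.from_quat(s["tcp_rot"]).as_matrix().round(4))
c=cam("top"); d=cam("side")
for z in(.025,.007):print("plate",delta([.537,-.2017,z],np.radians(44-90)))
crop(d,270,190,130,110,6,"pics/s11.png")
g=cv2.cvtColor(c["frame"],cv2.COLOR_RGB2LAB)[...,2].astype(float)
pts=[]
for p in un([(162,292),(443,268),(174,501),(459,477)],190,120,5):
    x,y=np.round(p).astype(int); w=np.clip(g[y-4:y+5,x-4:x+5]-137,0,None); Y,X=np.mgrid[y-4:y+5,x-4:x+5]
    pts.append([(w*X).sum()/w.sum(),(w*Y).sum()/w.sum()]); print(p,np.round(pts[-1],2),g[y-3:y+4,x].round())
P=onz(c,pts,.062);print(P.round(4)); print(fit(MB,P))
```

```text
8.8 [ 0.537  -0.2005  0.0391] [-0.075  0.505 -0.349 -0.    -0.716  0.844] [-0.7  0.7 -0.7] 0.0857
[[ 6.954e-01 -7.186e-01  5.000e-04]
 [-7.186e-01 -6.954e-01  1.000e-04]
 [ 3.000e-04 -4.000e-04 -1.000e+00]]
plate (array([ 0.9,  0.5, 13.9]), array([0.0001, 0.0004, 0.0007]))
plate (array([ 0.9,  0.5, 31.9]), array([0.0001, 0.0004, 0.0007]))
[222. 178.] [222.06 178.32] [126. 137. 146. 150. 160. 141. 123.]
[278.2 173.2] [278.19 173.31] [125. 132. 153. 157. 160. 144. 125.]
[224.4 219.8] [224.34 219.89] [124. 140. 152. 151. 154. 138. 124.]
[281.4 215. ] [281.73 214.98] [124. 140. 154. 152. 154. 140. 124.]
[[0.6062 0.2996 0.062 ]
 [0.6395 0.1389 0.062 ]
 [0.4855 0.2749 0.062 ]
 [0.5179 0.1135 0.062 ]]
(np.float64(11.577557883318669), array([0.5622525 , 0.20674667]), array([[ 0.31661019, -0.08663034],
       [-0.0171639 , -0.07100878],
       [-0.40840718, -0.27349715],
       [ 0.1089609 ,  0.43113626]]))
```

View pics/s11.png

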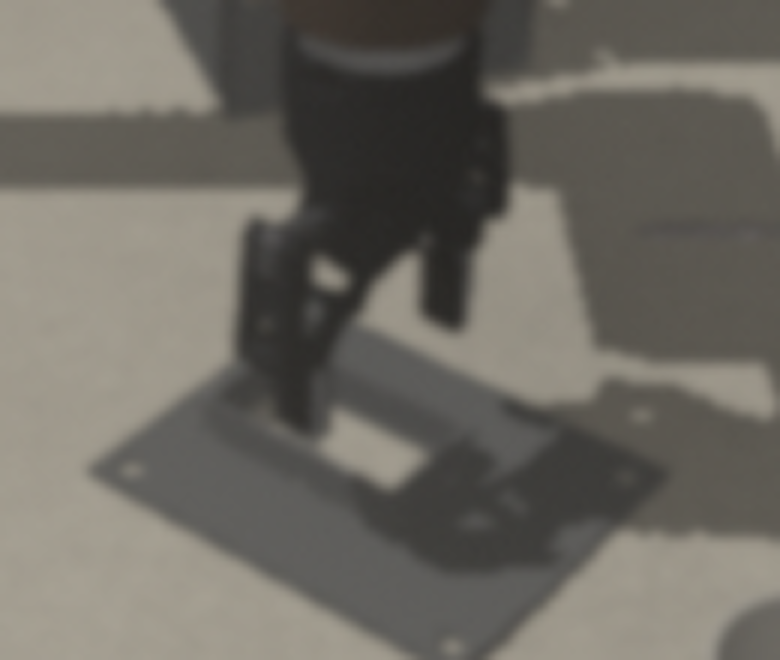

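Call:
play_rows(
  increments=[
    {"angular": [0, 0, 0], "dp": [1, 0.5, 10], "claw": 100},
    {"angular": [0, 0, 0], "dp": [1, 0.5, 20], "claw": 95},
    {"angular": [0, 0, 0], "dp": [1, 0.5, 28], "claw": 90},
    {"angular": [0, 0, 0], "dp": [1, 0.5, 32], "claw": 85},
    {"angular": [0, 0, 0], "dp": [1, 0.5, 32], "claw": 85},
  ],
)

```text
time: 9.52
eef_pos: [0.5372, -0.2023, 0.0068]
tcp_rot: [0.921, -0.391, -0.0, -0.0]
ft_force: [-0.1, -0.6, -0.2]
width: 0.0728
```

Run:
```python
from h import *
s=st()
c=cam("top"); d=cam("side")
print("plate",delta([.537,-.2017,.007],np.radians(44-90)))
crop(d,270,190,130,110,6,"pics/s12.png")
```

```text
9.53 [ 0.5372 -0.2023  0.0068] [-0.078  0.554 -0.37  -0.    -0.647  0.846] [-0.1 -0.6 -0.2] 0.0728
plate (array([-0.8, -0. ,  0.3]), array([-0.0008, -0.0008,  0.0001]))
```

View pics/s12.png

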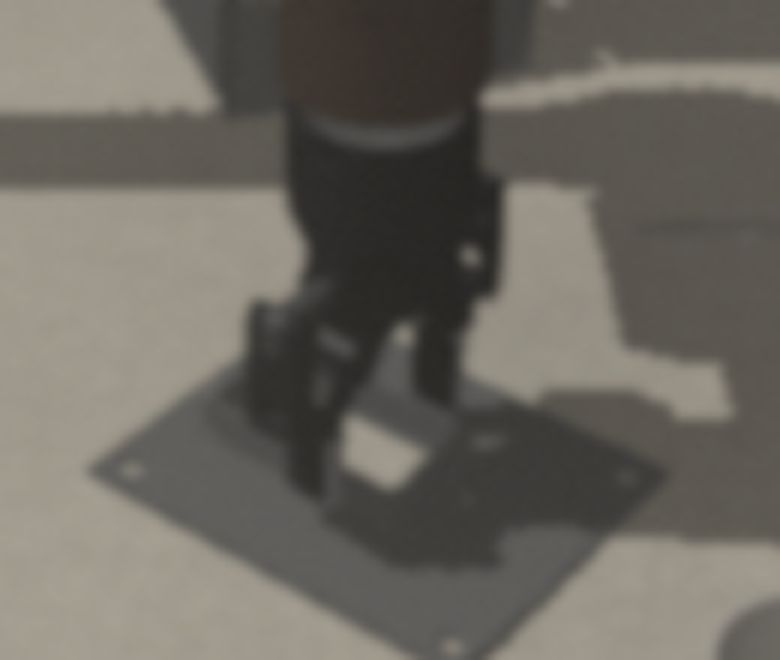

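Call:
play_rows(
  increments=[
    {"angular": [0, 0, 0], "dp": [0, 0, 1], "claw": 75},
    {"angular": [0, 0, 0], "dp": [0, 0, 1], "claw": 65},
    {"angular": [0, 0, 0], "dp": [0, 0, 1], "claw": 40},
    {"angular": [0, 0, 0], "dp": [0, 0, 1], "claw": 40},
    {"angular": [0, 0, 0], "dp": [0, 0, 1], "claw": 40},
  ],
)

```text
time: 10.25
eef_pos: [0.5376, -0.2022, 0.0068]
tcp_rot: [0.921, -0.391, 0.001, -0.0]
ft_force: [-0.7, 1.1, 4.9]
width: 0.055
```

Run:
```python
from h import *
s=st()
```

```text
10.25 [ 0.5376 -0.2022  0.0068] [-0.078  0.554 -0.37  -0.    -0.646  0.846] [-0.7  1.1  4.9] 0.055
```

Call:
play_rows(
  increments=[
    {"angular": [0, 0, 0], "dp": [0, 0, -10], "claw": 40},
    {"angular": [0, 0, 0], "dp": [0, 0, -25], "claw": 40},
    {"angular": [0, 0, 0], "dp": [0, 0, -45], "claw": 40},
    {"angular": [0, 0, 0], "dp": [0, 0, -65], "claw": 40},
    {"angular": [0, 0, 0], "dp": [0, 0, -80], "claw": 40},
  ],
)

```text
time: 10.88
eef_pos: [0.5376, -0.2023, 0.0877]
tcp_rot: [0.92, -0.391, 0.001, -0.0]
ft_force: [0.7, 0.2, -1.5]
width: 0.0546
```

Run:
```python
from h import *
s=st(); print(s["wrist_torque"])
c=cam("top"); d=cam("side")
crop(d,270,190,130,110,6,"pics/s13.png");crop(c,330,160,130,110,6,"pics/t13.png")
```

```text
10.88 [ 0.5376 -0.2023  0.0877] [-0.078  0.441 -0.304 -0.    -0.824  0.846] [ 0.7  0.2 -1.5] 0.0546
[ 0.00946238 -0.00780008  0.01905863]
```

View pics/s13.png

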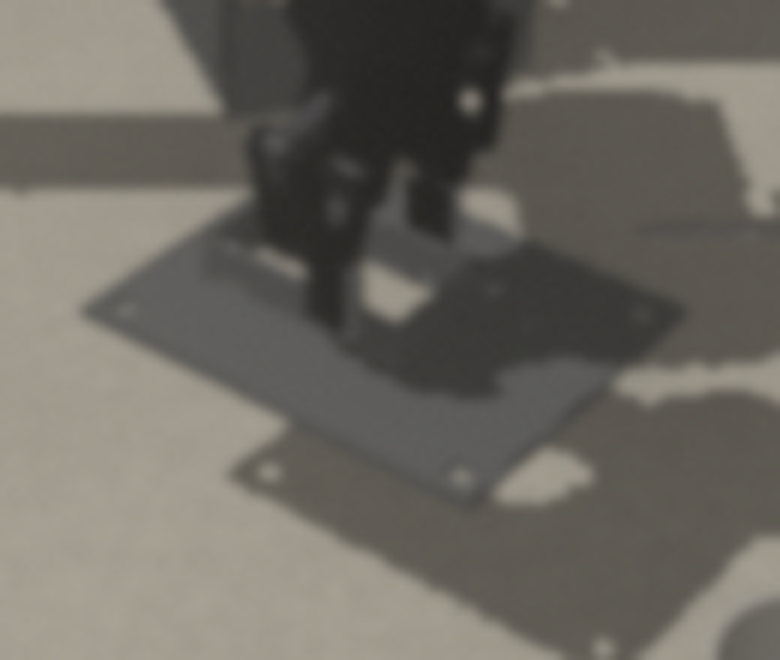

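View pics/t13.png

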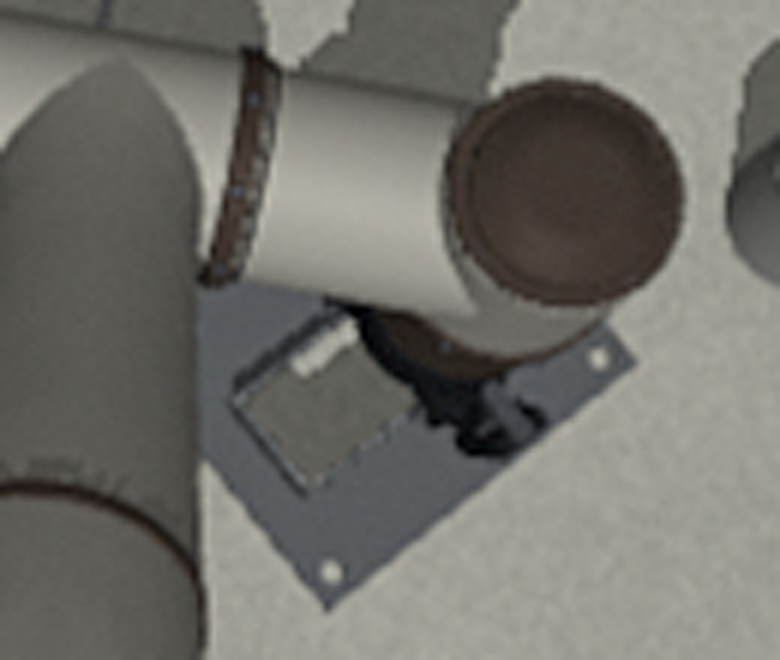

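```bash
cat >> h.py <<'E'
def tri(c,u,d,v):
    a=ray(c,u)[0];b=ray(d,v)[0];a/=np.linalg.norm(a);b/=np.linalg.norm(b)
    A=np.stack([a,-b],1);t=np.linalg.lstsq(A,np.array(d["xyz"])-c["xyz"],rcond=None)[0]
    p=c["xyz"]+t[0]*a;q=d["xyz"]+t[1]*b; return (p+q)/2,np.linalg.norm(p-q)*1000
E
python3 - <<'E'
from h import *
c=cam("top"); d=cam("side")
t=lambda p:un(p,330,160,6); s=lambda p:un(p,270,190,6)
print(tri(c,t([331,572]),d,s([126,312])),tri(c,t([598,357]),d,s([460,477])))
P=onz(d,s([[126,312],[460,477],[643,316]]),.082);print(P, fit([[-.062,.082],[-.062,-.082],[.062,-.082]],P))
P=onz(c,t([[331,572],[598,357]]),.082);print(P, fit([[-.062,.082],[-.062,-.082]],P))
E
```

```text
(array([ 0.43525898, -0.18575991,  0.08307107]), np.float64(1.8993481514987856)) (array([ 0.54973771, -0.30277293,  0.08417122]), np.float64(2.1850111032184363))
[[ 0.43624272 -0.18410321  0.082     ]
 [ 0.55137602 -0.30000025  0.082     ]
 [ 0.6411331  -0.21189813  0.082     ]] (np.float64(44.93329011766179), array([ 0.53824275, -0.19805394]), array([[ 0.19319284,  0.30995161],
       [ 0.89031036,  0.10653583],
       [-1.0835032 , -0.41648744]]))
[[ 0.43442428 -0.18595842  0.082     ]
 [ 0.54905625 -0.30322049  0.082     ]] (np.float64(44.35018789749682), array([ 0.53607527, -0.20124886]), array([[-0.00545568,  0.00558086],
       [ 0.00545568, -0.00558086]]))
```

Call:
play_rows(
  increments=[
    {"angular": [0, 0, 0], "dp": [0, 0, -25], "claw": 40},
    {"angular": [0, 0, 0.08], "dp": [0, 0, -55], "claw": 40},
    {"angular": [0, 0, 0.2], "dp": [0, 0, -80], "claw": 40},
    {"angular": [0, 0, 0.34], "dp": [0, 0, -100], "claw": 40},
    {"angular": [0, 0, 0.48], "dp": [0, 0, -110], "claw": 40},
  ],
)

```text
time: 11.7
eef_pos: [0.5371, -0.2022, 0.1962]
tcp_rot: [0.8, -0.6, -0.0, -0.0]
ft_force: [-0.3, -0.5, -2.7]
width: 0.0545
```

Run:
```python
from h import *
s=st(); q=R.from_quat(s["tcp_rot"]).as_matrix(); print(q.round(3), np.degrees(np.arctan2(q[1,1],q[0,1])))
ya=np.radians(11.58-90)
for p in([.54,-.05,.2],[.53,.1,.2],[.54,.207,.2],[.562,.2067,.12]): print(p,delta(p,ya))
```

```text
11.7 [ 0.5371 -0.2022  0.1962] [-0.078  0.326 -0.173 -0.    -1.072  0.362] [-0.3 -0.5 -2.7] 0.0545
[[ 0.279 -0.96   0.   ]
 [-0.96  -0.279  0.   ]
 [-0.    -0.    -1.   ]] -163.77070723315381
[0.54, -0.05, 0.2] (array([-145.3,  -45.3,   -3.7]), array([-0.0003,  0.0003,  0.0811]))
[0.53, 0.1, 0.2] (array([-292.1,  -77.6,   -3.7]), array([-0.0003,  0.0003,  0.0811]))
[0.54, 0.207, 0.2] (array([-392.1, -117.1,   -3.6]), array([-0.0003,  0.0003,  0.0811]))
[0.562, 0.2067, 0.12] (array([-385.6, -138.1,   76.4]), array([-0.0003,  0.0003,  0.0811]))
```

Call:
play_rows(
  increments=[
    {"angular": [0, 0, 0.02], "dp": [-30, -9, -4], "claw": 40},
    {"angular": [0, 0, 0.04], "dp": [-75, -23, -4], "claw": 40},
    {"angular": [0, 0, 0.06], "dp": [-125, -38, -4], "claw": 40},
    {"angular": [0, 0, 0.08], "dp": [-175, -51, -4], "claw": 40},
    {"angular": [0, 0, 0.081], "dp": [-220, -62, -4], "claw": 40},
  ],
)

```text
time: 12.32
eef_pos: [0.5333, 0.0279, 0.199]
tcp_rot: [0.776, -0.63, -0.001, 0.001]
ft_force: [0.9, -0.1, -2.0]
width: 0.0545
```

Run:
```python
from h import *
s=st()
ya=np.radians(11.58-90)
for p in([.53,.1,.2],[.54,.207,.2],[.562,.2067,.12]): print(p,delta(p,ya))
```

```text
12.32 [0.5333 0.0279 0.199 ] [ 0.356  0.258 -0.263 -0.    -1.051 -0.149] [ 0.9 -0.1 -2. ] 0.0545
[0.53, 0.1, 0.2] (array([-71.2, -11.6,  -1. ]), array([0.0017, 0.    , 0.0049]))
[0.54, 0.207, 0.2] (array([-173.9,  -43.3,   -1.1]), array([0.0017, 0.    , 0.0049]))
[0.562, 0.2067, 0.12] (array([-169.1,  -65. ,   78.9]), array([0.0017, 0.    , 0.0049]))
```

Call:
play_rows(
  increments=[
    {"angular": [0, 0, 0], "dp": [-40, -8, -1], "claw": 40},
    {"angular": [0, 0, 0], "dp": [-85, -17, -1], "claw": 40},
    {"angular": [0, 0, 0], "dp": [-130, -29, -1], "claw": 40},
    {"angular": [0, 0, 0], "dp": [-165, -41, -1], "claw": 40},
    {"angular": [0, 0, 0], "dp": [-174, -43, -1], "claw": 40},
  ],
)

```text
time: 12.95
eef_pos: [0.54, 0.2073, 0.1996]
tcp_rot: [0.777, -0.629, -0.0, 0.001]
ft_force: [0.2, -0.2, -2.3]
width: 0.0544
```

Run:
```python
from h import *
s=st()
ya=np.radians(11.58-90)
for p in([.5638,.2057,.12],): print(p,delta(p,ya))
c=cam("top"); d=cam("side")
crop(d,260,50,150,150,4,"pics/s14.png");crop(c,170,110,170,140,4,"pics/t14.png")
```

```text
12.95 [0.54   0.2073 0.1996] [ 0.646  0.331 -0.156 -0.    -1.086 -0.437] [ 0.2 -0.2 -2.3] 0.0544
[0.5638, 0.2057, 0.12] (array([  6.4, -23.1,  79.6]), array([ 0.0017, -0.0007,  0.0072]))
```

View pics/s14.png

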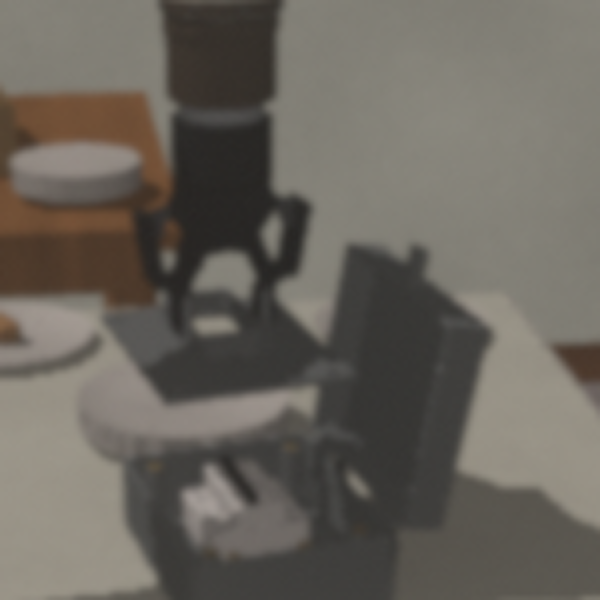

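View pics/t14.png

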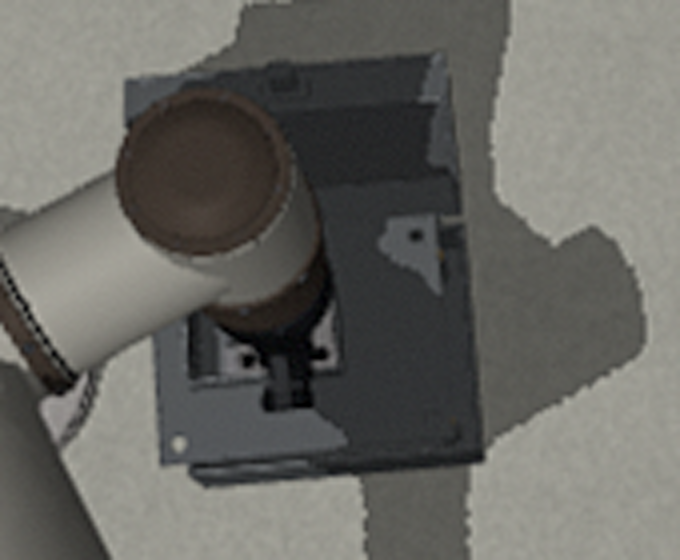

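Call:
play_rows(
  increments=[
    {"angular": [0, 0, 0.007], "dp": [6.5, -22, 15], "claw": 40},
    {"angular": [0, 0, 0.007], "dp": [6.5, -22, 38], "claw": 40},
    {"angular": [0, 0, 0.007], "dp": [6.5, -22, 65], "claw": 40},
    {"angular": [0, 0, 0.007], "dp": [6.5, -22, 88], "claw": 40},
    {"angular": [0, 0, 0.007], "dp": [6.5, -22, 95], "claw": 40},
  ],
)

```text
time: 13.68
eef_pos: [0.5623, 0.2016, 0.1044]
tcp_rot: [0.774, -0.634, -0.001, 0.002]
ft_force: [-0.7, 0.6, -2.2]
width: 0.0542
```

Run:
```python
from h import *
s=st()
c=cam("top"); d=cam("side")
crop(d,275,110,110,90,7,"pics/s15.png");crop(c,200,130,110,100,7,"pics/t15.png")
```

```text
13.68 [0.5623 0.2016 0.1044] [ 0.615  0.456 -0.225 -0.    -0.894 -0.417] [-0.7  0.6 -2.2] 0.0542
```

View pics/s15.png

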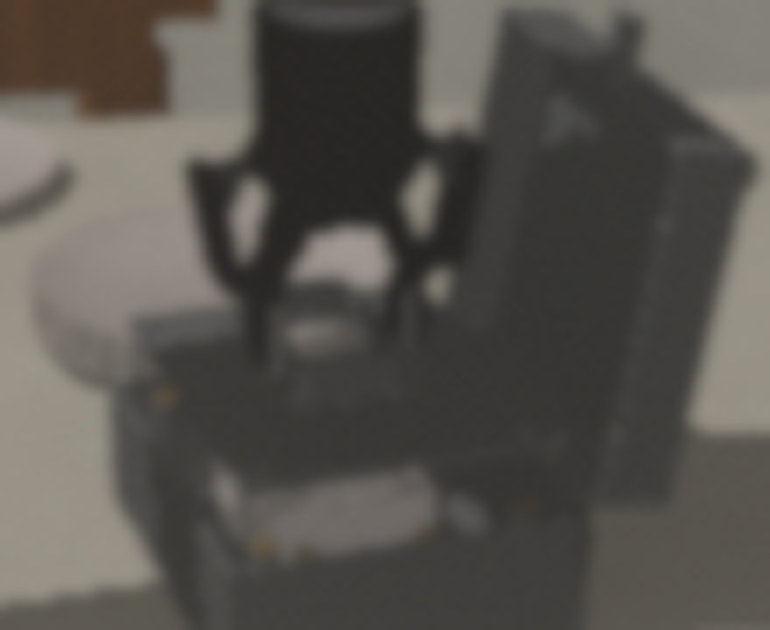

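View pics/t15.png

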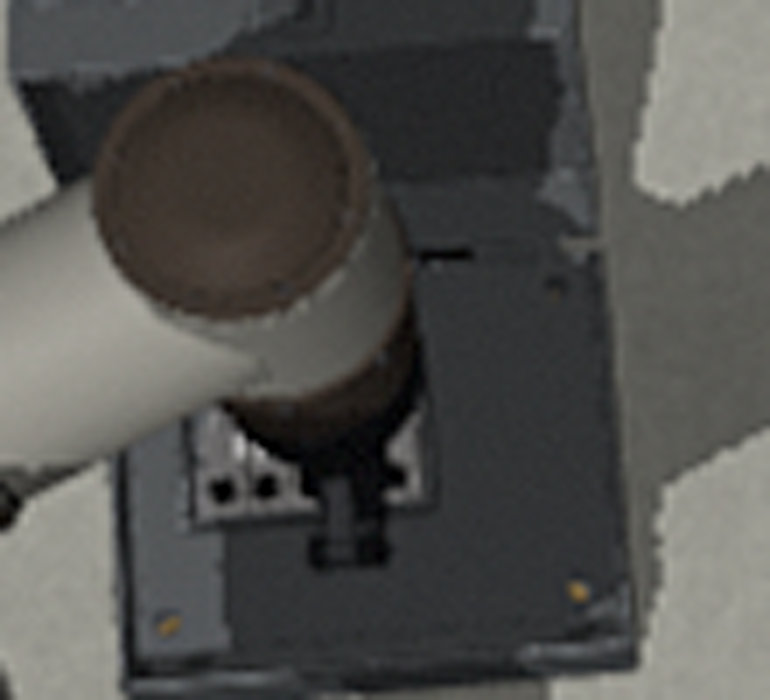

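Run:
```python
from h import *
print(delta([.563,.205,.081],np.radians(11.58-90)))
```

```text
(array([-2.5, -0.4, 24.7]), array([ 0.001 , -0.0009, -0.0031]))
```

Call:
play_rows(
  increments=[
    {"angular": [0, 0, 0], "dp": [-3, 0, 3], "claw": 40},
    {"angular": [0, 0, 0], "dp": [-3, 0, 10], "claw": 40},
    {"angular": [0, 0, 0], "dp": [-3, 0, 18], "claw": 40},
    {"angular": [0, 0, 0], "dp": [-3, 0, 23], "claw": 40},
    {"angular": [0, 0, 0], "dp": [-3, 0, 24], "claw": 40},
  ],
)

```text
time: 14.4
eef_pos: [0.5626, 0.2064, 0.0816]
tcp_rot: [0.774, -0.633, 0.0, 0.0]
ft_force: [-0.8, -0.1, -1.8]
width: 0.0548
```

Run:
```python
from h import *
s=st()
c=cam("top"); d=cam("side")
crop(d,275,110,110,90,7,"pics/s16.png");crop(c,200,130,110,100,7,"pics/t16.png")
st();st()
```

```text
14.4 [0.5626 0.2064 0.0816] [ 0.622  0.485 -0.245  0.    -0.842 -0.422] [-0.8 -0.1 -1.8] 0.0548
14.5 [0.5629 0.2065 0.0821] [ 0.622  0.484 -0.244  0.001 -0.842 -0.422] [-0.2 -0.7 -2. ] 0.0544
14.5 [0.5629 0.2065 0.0821] [ 0.622  0.484 -0.244  0.001 -0.842 -0.422] [-0.2 -0.7 -2. ] 0.0544
```

View pics/s16.png

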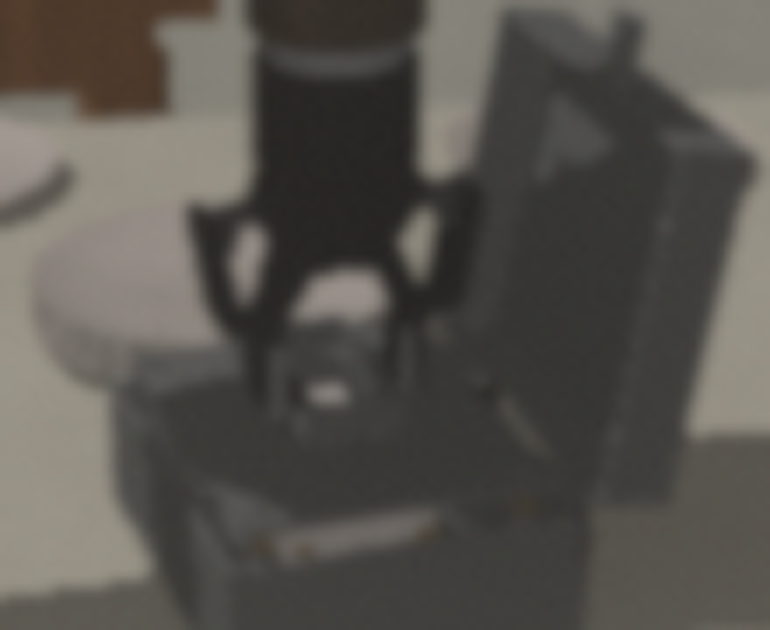

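View pics/t16.png

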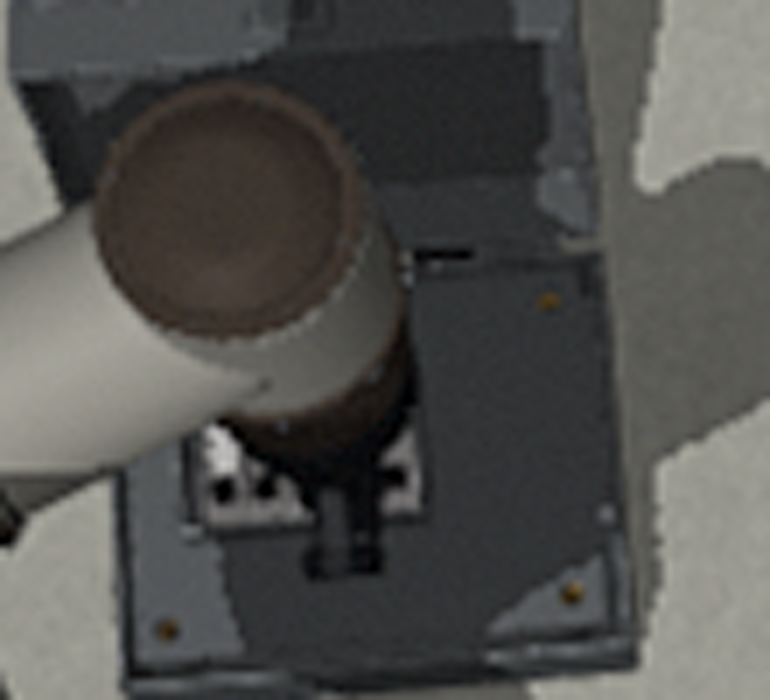

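Run:
```python
from h import *
c=cam("top")
L=cv2.cvtColor(c["frame"],cv2.COLOR_RGB2LAB).astype(float)
for n,p in zip((2,0,1),un([(549,300),(572,593),(167,629)],200,130,7)):
    x,y=np.round(p).astype(int); print(n,x,y); print(L[y-4:y+5,x-4:x+5,0].astype(int)); print(L[y-4:y+5,x-4:x+5,2].astype(int))
crop(c,215,200,80,30,10,"pics/t17.png")
```

```text
2 278 172
[[40 43 42 41 49 48 45 48 40]
 [52 53 54 54 56 55 55 55 45]
 [56 57 54 50 47 55 52 53 49]
 [54 55 50 48 48 50 55 55 50]
 [55 54 55 59 69 62 56 52 48]
 [55 54 55 56 52 57 54 55 52]
 [53 55 57 54 45 50 57 56 56]
 [55 54 54 55 54 55 55 55 54]
 [54 57 55 53 55 54 54 54 53]]
[[127 128 128 127 128 127 127 127 127]
 [127 126 127 126 127 126 128 127 126]
 [127 127 126 127 127 126 126 127 128]
 [127 127 126 127 131 129 127 127 127]
 [127 126 129 138 147 141 128 127 127]
 [128 126 131 143 147 138 129 127 127]
 [126 126 129 130 126 128 126 127 128]
 [127 127 127 126 126 127 126 126 128]
 [126 127 127 126 127 126 127 126 126]]
0 281 214
[[ 54  54  53  55  52  47  63  90  93]
 [ 53  55  53  67  83  83  87  99  88]
 [ 52  52  63  87  94  99  97  99  89]
 [ 62  85  83  77  85 112 101  99  92]
 [ 88  99  87  56  65  87  91  98  89]
 [ 99  98  91  61  29  51  85  99  94]
 [ 95  97  97  83  66  81  94  99  97]
 [ 97  96  99  99  95 101  98 102  95]
 [ 96  95  98  94  96  95  92  88  86]]
[[127 126 127 126 127 127 127 126 126]
 [127 127 127 127 126 126 126 125 126]
 [127 127 126 126 125 125 1
[... 260 characters left out ...]
88  97  95  95  95  92  93  93  94]
 [ 88  96  95  96  95  96  94  95  94]
 [ 86  99  95  94  89  93  95  96  94]
 [ 84  93  95  80  69  80  92  97  93]
 [ 79  93  88  54  54  51  73  98  93]
 [ 76 100  87  58  50  34  64  99  95]
 [ 76 101  95  83  73  72  85  97  94]
 [ 73  93  95  94  93  95  99  98  96]
 [ 77  94  96 100  94  94  95  89  83]]
[[127 126 126 126 126 126 125 125 126]
 [126 125 125 126 125 126 126 125 125]
 [125 125 125 126 125 125 126 125 126]
 [126 127 125 125 127 132 130 126 126]
 [126 126 125 129 141 142 131 126 126]
 [127 126 125 130 146 140 126 126 125]
 [127 126 126 126 129 127 125 126 125]
 [126 126 126 125 126 125 126 127 125]
 [126 126 126 125 126 126 126 126 126]]
```

View pics/t17.png

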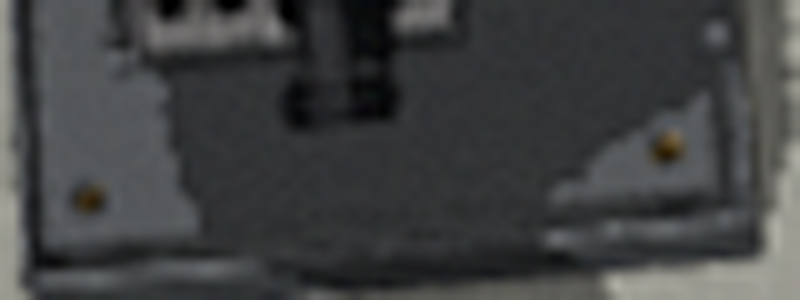

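```bash
cat > holes.py <<'E'
from h import *
def run(guess,zmid,crop0=(200,130,7),avg=1):
    c=cam("top"); F=[c["frame"].astype(float)]
    for _ in range(avg-1): F.append(cam("top")["frame"].astype(float))
    L=cv2.cvtColor(np.mean(F,0).astype(np.uint8),cv2.COLOR_RGB2LAB).astype(float)
    pts=[]
    for n,g in guess.items():
        x,y=np.round(g).astype(int); r=3 
        Y,X=np.mgrid[y-r:y+r+1,x-r:x+r+1]; W=L[y-r:y+r+1,x-r:x+r+1]
        db=np.clip(np.abs(W[...,2]-126.3)-1.5,0,None)
        bg=np.median(W[...,0]) 
        dl=np.clip(np.abs(W[...,0]-bg)-6,0,None) if n in(1,3) else np.clip(45-W[...,0],0,None)+(np.clip(bg-W[...,0]-8,0,None) if n==0 else 0)
        w=np.minimum(dl/25+db/12,1); w[np.hypot(X-g[0],Y-g[1])>2.6]=0
        pts.append([(w*X).sum()/w.sum(),(w*Y).sum()/w.sum()])
        print(n,np.round(pts[-1],2),"area",w.sum().round(1))
    P=onz(c,pts,zmid); M={0:(-.062,-.082),1:(-.062,.082),2:(.062,-.082),3:(.062,.082)}
    Bt=np.array([.56225,.20675]);a=np.radians(11.58)
    rel=np.array([[np.cos(a),np.sin(a)],[-np.sin(a),np.cos(a)]])@(P[:,:2]-Bt).T
    for k,n in enumerate(guess): print(n,"err box-frame mm",((rel[:,k]-M[n])*1000).round(2))
    print(fit([M[n] for n in guess],P))
E
python3 - <<'E'
from holes import *
run({2:(278,172.7),0:(281.4,214.6),1:(223.6,219.5)},.077)
E
```

```text
2 [277.88 172.53] area 7.1
0 [281.24 214.24] area 9.6
1 [223.36 219.4 ] area 11.1
2 err box-frame mm [-1.71  0.23]
0 err box-frame mm [-0.68  0.3 ]
1 err box-frame mm [-0.65  0.49]
(np.float64(11.432777911779803), array([0.56126686, 0.20684152]), array([[ 0.56353917,  0.00729046],
       [-0.49418407,  0.04859239],
       [-0.0693551 , -0.05588285]]))
```

Call:
play_rows(
  increments=[
    {"angular": [0, 0, 0], "dp": [0.5, -0.8, 1], "claw": 40},
    {"angular": [0, 0, 0], "dp": [0.5, -0.8, 2], "claw": 40},
    {"angular": [0, 0, 0], "dp": [0.5, -0.8, 3], "claw": 40},
    {"angular": [0, 0, 0], "dp": [0.5, -0.8, 3], "claw": 40},
    {"angular": [0, 0, 0], "dp": [0.5, -0.8, 3], "claw": 40},
  ],
)

```text
time: 15.22
eef_pos: [0.5637, 0.2062, 0.0792]
tcp_rot: [0.774, -0.633, 0.0, -0.0]
ft_force: [0.2, 0.5, -1.7]
width: 0.0544
```

Run:
```python
from holes import *
s=st(); print(R.from_quat(s["tcp_rot"]).as_matrix()[2].round(4))
run({2:(278,172.7),0:(281.4,214.6),1:(223.6,219.5)},.074,avg=3)
st()
c=cam("top");d=cam("side");crop(c,215,160,80,70,9,"pics/t18.png");crop(d,280,140,90,60,8,"pics/s18.png")
```

```text
15.22 [0.5637 0.2062 0.0792] [ 0.62   0.489 -0.245  0.    -0.836 -0.421] [ 0.2  0.5 -1.7] 0.0544
[ 0.e+00 -7.e-04 -1.e+00]
2 [277.97 172.48] area 6.6
0 [281.33 214.21] area 10.0
1 [223.63 219.38] area 11.0
2 err box-frame mm [-0.73  0.07]
0 err box-frame mm [-0.08  0.15]
1 err box-frame mm [-0.11  0.2 ]
(np.float64(11.496941632416403), array([0.5619683 , 0.20680499]), array([[ 0.34899875,  0.01879035],
       [-0.3106484 , -0.01331315],
       [-0.03835035, -0.0054772 ]]))
15.38 [0.5638 0.2062 0.0793] [ 0.62   0.488 -0.245  0.    -0.836 -0.421] [ 0.  -0.4 -1.8] 0.0547
```

View pics/t18.png

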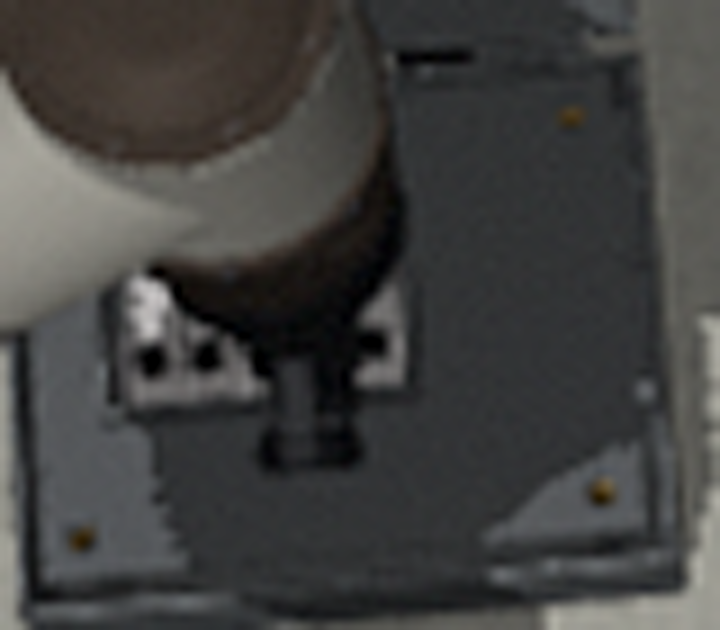

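View pics/s18.png

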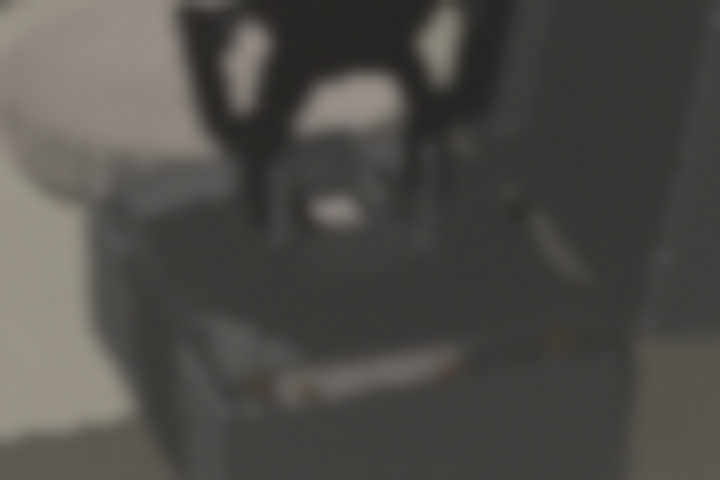

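Run:
```python
from h import *
d=cam("side"); c=cam("top")
a=np.radians(11.58);n=np.array([-np.sin(a),np.cos(a),0]);O=np.r_[.56225,.20675,0]
s=2.0
for name,F in(("plate edge",-.095),):
    for px in([300,371],[350,363],[400,355],[440,349]):
        x,y=np.array(un(px,280,140,8)); 
        col=d["frame"][int(y)-4:int(y)+8,int(round(x))].mean(1).round()
        r=ray(d,(x,y))[0];t=((O+F*n-d["xyz"])@n)/(r@n);p=d["xyz"]+t*r;print(p.round(4),int(y)-4,y.round(1),col)
print("expected rows of underside edge z=.0725 / .068:", [proj(d,O+R.from_euler('z',a).apply([xx,-.095,0])+[0,0,z])[0].round(1) for xx in(-.04,0,.02) for z in(.0725,.068)])
```

```text
[0.5321 0.1036 0.0747] 181 185.9 [58. 59. 65. 70. 76. 85. 91. 89. 84. 79. 70. 64.]
[0.5519 0.1077 0.0747] 180 184.9 [ 57.  57.  57.  59.  67.  83.  98. 103.  95.  81.  68.  64.]
[0.5719 0.1117 0.0748] 179 183.9 [ 56.  57.  57.  59.  69.  84.  99. 101.  91.  75.  65.  62.]
[0.588  0.1151 0.0747] 179 183.2 [56. 56. 58. 64. 76. 85. 82. 72. 65. 63. 62. 62.]
expected rows of underside edge z=.0725 / .068: [array([320.2, 186.1]), array([320.2, 187.3]), array([332.5, 184.1]), array([332.5, 185.4]), array([338.5, 183.2]), array([338.5, 184.5])]
```

Run:
```python
from h import *
d=cam("side"); c=cam("top"); crop(d,330,90,80,50,9,"pics/s19.png"); crop(c,195,110,100,70,7,"pics/t19.png")
a=np.radians(11.58);O=np.r_[.56225,.20675,0]
for th in(1.55,1.65,1.75):
    ph=np.pi-np.arctan2(.016,.201)-th; r=.2016; p=O+R.from_euler('z',a).apply([.088+r*np.cos(ph),0,.065+r*np.sin(ph)])
    print(th,p.round(3),((proj(d,p)[0]-[330,90]+.5)*9-.5).round(),((proj(c,p)[0]-[195,110]+.5)*7-.5).round())
```

```text
1.55 [0.66  0.227 0.266] [211. 195.] [317. 215.]
1.65 [0.68  0.231 0.264] [264. 196.] [314. 164.]
1.75 [0.699 0.235 0.26 ] [315. 202.] [312. 117.]
```

View pics/s19.png

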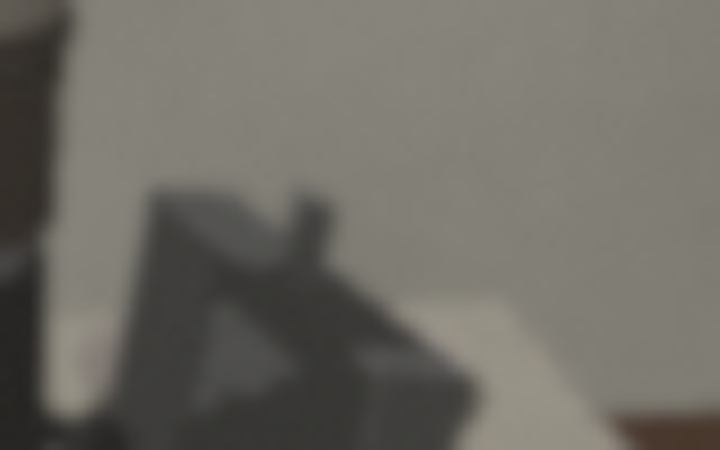

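The tab tip shows at about (317,200), which matches the value for 1.75 rad, so the lid is on its stop. The gripper is clear of the lid. Handing in.

Run:
```python
from h import *
s=st(); print(abs(s["joint_velocities"]).max()); print(ctrl.finish_job()); st()
```

```text
15.68 [0.5637 0.2062 0.0792] [ 0.62   0.489 -0.245  0.    -0.836 -0.421] [ 0.6 -0.5 -2.3] 0.0543
0.002091994198602325
the job is handed in; nothing more can be done
None
the job is handed in; nothing more can be done
```

The lid is open on its stop, the plate is held level just above the four posts, and the job is handed in at 15.7 s. No verdict was reported.

**Lid:** I pinched the tab and swung the lid up. The tab slipped out of the fingers near upright, and when I raised the gripper the lid tipped back onto its stop by itself. In the last side picture the tab tip sits where 1.75 rad predicts.

**Plate:** I gripped it by the collar (finger opening 55 mm) and brought it over the box with the window over the breakers.

| Last check | Result | Allowed |
|---|---|---|
| Holes 0, 1 and 2 over their posts (top camera) | within about 0.8 mm | 3 mm |
| Underside above the posts | about 10–13 mm | 3–20 mm |
| Tool tilt | under 0.001 rad | 0.06 rad for the plate |
| Arm speed | about zero | 20 mm/s for the plate |

**Limits of the checks:**
- The arm covered hole 3, so it was not seen directly. Its position follows from the fit to the other three.
- Before the last correction, the grip-based estimate of the plate's position differed from the camera one by about 1.2 mm. I went with the camera, since it measured plate and box in the same view.
- The height estimates also differed slightly: 72.5 mm above the table from the arm, about 74–75 mm from the side camera.
- I saw no contact between plate and box, but contact forces there can't be read directly. The wrist showed only about the plate's own weight (2 N).
- I kept clear of the loose things on the table, but did not measure their positions again at the end.

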